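# Set out the brass trinket boxes

### The job

Set out the stall: take the stack of brass trinket boxes apart and put all four boxes, the one standing alone too, on display, each upright in the middle of the black stand that has its own outline (round, square, six-sided, oblong; which way it is turned does not matter). Keep the boxes upright and set them down rather than dropping them, and leave the two little white porcelain vases where they stand.

Things in the scene. Friction and masses are not known exactly. Their poses are not given: they have to be found in the camera images.
- round_box: round brass trinket box, 66 diameter, 40 high. Loose; at the start it stands on the table, either alone or at the bottom of the stack. Brass with a flat lid carrying a thin dark inlaid outline. Origin: centre of its underside; z up; sizes in mm.
- square_box: square brass trinket box, 60 x 60, 40 high; sides face its x and y axes. Loose; at the start it stands on the table, either alone or at the bottom of the stack (if the round box is alone). Brass with a flat lid carrying a thin dark inlaid outline. Origin: centre of its underside; z up; sizes in mm.
- hex_box: six-sided brass trinket box, 44 across its flats (51 across corners), 36 high; one pair of flats faces its +y and -y, the others lie 60 degrees round. Loose; at the start it lies on the lid of the bottom box of the stack. Brass with a flat lid carrying a thin dark inlaid outline. Origin: centre of its underside; z up; sizes in mm.
- oblong_box: small oblong brass trinket box, 44 along its x, 22 along its y, 34 high. Loose; at the start it lies on the lid of the six-sided box, top of the stack. Brass with a flat lid carrying a thin dark inlaid outline. Origin: centre of its underside; z up; sizes in mm.
- round_stand: fixed low black display stand, round, 90 diameter, 20 high, dark red felt top; same outline as the round box but larger. Origin: centre of its underside, on the table; top 20 mm above the origin; z up; sizes in mm.
- square_stand: fixed low black display stand, square, 84 x 84, 20 high, dark red felt top; same outline as the square box but larger. Origin: centre of its underside, on the table; top 20 mm above the origin; z up; sizes in mm.
- hex_stand: fixed low black display stand, six-sided, 68 across its flats, 20 high, dark red felt top; same outline as the hex box but larger. Origin: centre of its underside, on the table; top 20 mm above the origin; z up; sizes in mm.
- oblong_stand: fixed low black display stand, oblong, 74 along its x and 50 along its y, 20 high, dark red felt top; same outline as the oblong box but larger. Origin: centre of its underside, on the table; top 20 mm above the origin; z up; sizes in mm.
- vase_a: small white porcelain vase, 48 diameter at its widest, 88 tall, loose, standing between the stands; fragile bystander. Origin: centre of its underside; sizes in mm.
- vase_b: a second vase just like the first, at the right of the stands as the robot sees them. Origin: centre of its underside; sizes in mm.
There are look-alikes about, which are no part of the job. What is shaped like the hex_stand but green or turquoise is not meant.

How it is judged:
By the outcome, as a careful person would: the job done as asked, in the order asked, and still so for the second after the job is handed in, with the robot touching nothing.
It also fails if it takes over 128 s, if anything falls off the work surface, if the arm or the gripper's body presses on something with over 40 N, if the wrist force passes 120 N, or if a joint passes its speed limit or range.

### The arm

A 6-joint arm with a two-finger parallel gripper is mounted at the origin on the work surface. World frame = base frame: x ahead of the robot, y to its left, z up, the work surface at z = 0. Lengths are in mm, angles in rad, forces in N, time in s.
With the tool pointing down it reaches from about 275 to 750 mm from the base axis. Payload 10.2 kg.
Tool frame: the origin (TCP) lies at the very end of the fingers, on their centre line; the grasp point (between the pads) lies 19 mm behind it; x points along the fingers, y is the direction in which the jaws open and shut, and the axes are right-handed (so a half turn about x gives the same grasp; the last joint's range is limited). The gripper opens to 85 mm and grips with 20 to 120 N. Pads are 22 mm wide; open, the fingers measure 114 mm over their backs; the gripper's body (76 mm by 85 mm) begins 54 mm behind the grasp point. The pads swing forward as they close: fully open they stand 13 mm farther back than shut.
Start: joints at [-1.35, 0.313, 1.498, -0, 1.331, -0.223], TCP at [225.41, -474.153, 231.294] pointing down, gripper open.
Joint ranges: [-2.94, 2.94], [-0.97, 2.17], [0.19, 2.56], [-1.23, 4.37], [0.02, 3.11], [-2.88, 2.88]. Speed limits (rad/s): [2.39, 2.39, 3.01, 3.14, 3.14, 3.14].

### API

Orientations are given as a unit quaternion [w, x, y, z].
In Python, from rig import ctrl gives the robot as it stands. The module is installed in compiled form; this text tells all that it offers.
- The arm moves only by the tool move_arm, never from a script. Its argument "targets" is a list that holds one entry, the list of rows, each a list of 7 numbers: the opening, from 0 (shut) to 1 (fully open), then the shift along the tool's x, y, z each as a share of 150 mm, from -1 to 1, then the turn, a rotation vector about the tool's x, y, z each as a share of 60 degrees, from -1 to 1. A call has 1 to 5 rows; each row shifts and turns the commanded pose from where the row before left it, along the tool's axes as they then stand; what a row does not reach is not made up. A row lasts 1/10 s, in which the tool goes at most 50 mm and 8.59 degrees, less where a joint would pass 70% of its speed; a pose out of reach is approached as far as the arm can. A call with a number of a shift or a turn outside -1 to 1 is refused whole. A call with a gripper value outside its range is refused whole. The fingers move at their own pace and stop on an object; "force" is the grip in N (left out, the last holds). Time passes only in rows, so rows that do not move let the fingers close. It gives the time, the measured TCP pose, the force and the opening at its end, in the units of the state.
- ctrl.sense(): the state, without advancing time (a new reading comes with each control period).
- ctrl.capture(name): name is "scene" or "top"; returns the picture (480x640x3 uint8, red, green, blue); there is no depth.
- ctrl.calibration(name): a dict with "camera_matrix" (3x3 intrinsics, pixels), "extrinsics" (4x4, takes a point from world to camera coordinates). Camera axes: x right, y down, z forward; pixel columns grow to the right and rows downward; lengths in mm; the calibration is good to about 2 mm. A picture is of the moment at which its call begins. calibration takes no time and is no camera call.
- ctrl.finish_job(): hands the job in, once; it reports no verdict.
Trained networks look in the newest picture that a camera, given by its name, has taken for a name from the list of things; names that differ only in an ending like _2 or _b are one class to them, and where a whole thing is asked for, a point or a joint stands for the part that bears it (a point fixed in the world has none). Each returns a list of dicts, best first, with "confidence" (0 to 1); they miss things now and then, are a little off and sometimes report something else, mostly with a low value. They report only what shows in the picture. A call takes as long as a camera call. They do not tell look-alikes from the thing itself.
- ctrl.recognise(label, camera): "point" ([row, column] in pixels, amid what is visible of it).
- ctrl.cut_out(label, camera): "pixels" (480x640 bool, what is visible of it) and "point" ([row, column] in pixels, amid what is visible of it).
The state is a dict: "time_s": time; "joints": joint angles; "dq": joint speeds; "tau": joint torques, N m; "eef_pos": TCP position; "ee_rot": TCP orientation; "force": force on the tool from outside, world axes, zero at the start; "wrist_torque": the same for the moment, N m; "grip_width": opening from 0.0 (shut) to 1.0 (fully open).
Only numpy, scipy, OpenCV 4.12 (cv2) and the standard library are available. Lean on these libraries where they do the work, as an engineer would, in place of code of your own. Each camera call takes 0.05 s, during which the arm holds its last target.

## Working session

There is one attempt and no reset: what is moved stays moved. The work goes in short steps, Python scripts to look and compute and a tool call to move; the robot and the scene stay as the last step left them, time stands still between calls to the robot, and variables do not carry over. Pictures are saved under pics/ and viewed, and the job is handed in when it is done.

Besides the shell and the picture viewer there is one more tool, called after "Call:" as name(argument=value, ...) on one line, values as JSON. move_arm: Moves the arm, as the interface text tells. Shift numbers are shares of 150 mm and turn numbers shares of 60 degrees, none past 1 either way. Its arguments: {"type":"object","properties":{"targets":{"type":"array","items":{"type":"array","items":{"type":"array","items":{"type":"number","minimum":-1,"maximum":1}}}},"force":{"type":"number"}},"required":["targets"]}

```bash
mkdir -p pics; ls; python3 - <<'E'
from rig import ctrl
import cv2
print(ctrl.sense())
for n in("scene","top"):
    im=ctrl.capture(n); cv2.imwrite(f"pics/{n}0.png",im[:,:,::-1]); c=ctrl.calibration(n); print(n,c)
E
```

```text
pics
{'time_s': 0.0, 'joints': array([-1.35042987e+00,  3.13492567e-01,  1.49844575e+00,  1.01055471e-05,
        1.33097947e+00, -2.23341104e-01]), 'dq': array([ 0.00041954,  0.00057964,  0.00146194,  0.00119453, -0.00134729,
        0.00089633]), 'tau': array([-3.69315057e-04, -4.12269115e+01, -2.59745228e+01, -1.85138574e-04,
        4.13518137e-03,  6.04488619e-06]), 'eef_pos': array([ 225.3402163 , -473.89958912,  230.71002807]), 'ee_rot': array([ 0.15512125,  0.68978066,  0.15605824, -0.68977233]), 'force': array([-0.2932676 , -0.43598615,  0.74306411]), 'wrist_torque': array([0.0045826 , 0.01261748, 0.01689351]), 'grip_width': 1.000759367564217}
scene {'camera_matrix': array([[481.19951948,   0.        , 317.55901948],
       [  0.        , 481.19951948, 241.89825982],
       [  0.        ,   0.        ,   1.        ]]), 'extrinsics': array([[ 1.05551403e-01,  9.94295926e-01,  1.53138346e-02,
        -7.91306438e+01],
       [ 5.14712383e-01, -4.14508930e-02, -8.56360313e-01,
        -2.35742897e+02],
       [-8.50840798e-01,  9.82722529e-02, -5.16151625e-01,
         1.47210069e+03],
       [ 0.00000000e+00,  0.00000000e+00,  0.00000000e+00,
         1.00000000e+00]])}
top {'camera_matrix': array([[492.72823146,   0.        , 318.87342755],
       [  0.        , 492.72823146, 244.90710251],
       [  0.        ,   0.        ,   1.        ]]), 'extrinsics': array([[-1.17336434e-02, -9.99921054e-01,  4.49532180e-03,
         7.79252917e+00],
       [-9.89306747e-01,  1.09552479e-02, -1.45437765e-01,
         6.03967645e+02],
       [ 1.45377036e-01, -6.15376706e-03, -9.89357190e-01,
         9.28538457e+02],
       [ 0.00000000e+00,  0.00000000e+00,  0.00000000e+00,
         1.00000000e+00]])}
```

View pics/scene0.png

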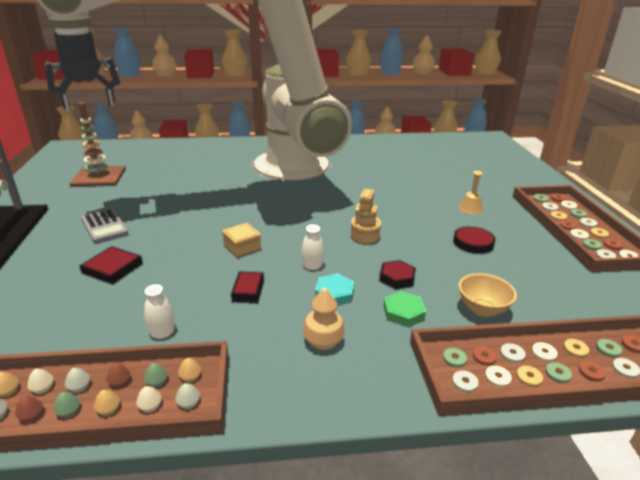

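View pics/top0.png

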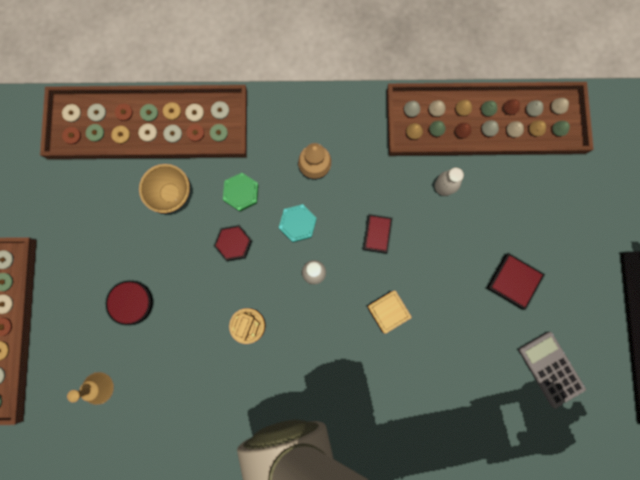

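The scene picture shows the round box under the hex and the oblong at about (row 215, col 366). The lone square box is at (238,241). In the top picture the stands are at round (302,128), hex, dark red (243,233), oblong (234,378) and square (281,516). The green (191,240) and turquoise (223,298) hexes are look-alikes. The vases are at (272,314) and (182,449). I'll measure these next.

```bash
cat > h.py <<'E'
import numpy as np, cv2
from rig import ctrl
def ray(cam,pts,z):
    c=ctrl.calibration(cam);K=c["camera_matrix"];E=c["extrinsics"];R=E[:3,:3];t=E[:3,3]
    p=np.atleast_2d(np.asarray(pts,float)) # (col,row)
    d=np.c_[(p[:,0]-K[0,2])/K[0,0],(p[:,1]-K[1,2])/K[1,1],np.ones(len(p))]@R
    o=-R.T@t
    return (o+d*((z-o[2])/d[:,2])[:,None])[:,:2]
def proj(cam,P):
    c=ctrl.calibration(cam);K=c["camera_matrix"];E=c["extrinsics"]
    q=np.atleast_2d(P)@E[:3,:3].T+E[:3,3]; q=q@K.T; return q[:,:2]/q[:,2:]
E
python3 - <<'E'
from h import *
im=ctrl.capture("top");ctrl.capture("scene")
s=cv2.imread("pics/scene0.png")
a=cv2.resize(s[170:260,320:420],None,fx=6,fy=6,interpolation=cv2.INTER_CUBIC); cv2.imwrite("pics/a.png",a)
b=cv2.resize(cv2.imread("pics/top0.png")[220:350,190:290],None,fx=4.5,fy=4.5,interpolation=cv2.INTER_CUBIC); cv2.imwrite("pics/b.png",b)
hs={"round_stand":20,"square_stand":20,"hex_stand":20,"oblong_stand":20,"round_box":40,"square_box":40,"hex_box":76,"oblong_box":110,"vase_a":50}
for l,z in hs.items():
    for r in ctrl.cut_out(l,"top")[:3]:
        m=r["pixels"].astype(np.uint8)
        cs,_=cv2.findContours(m,cv2.RETR_EXTERNAL,cv2.CHAIN_APPROX_NONE)
        if not cs: continue
        c=max(cs,key=cv2.contourArea)[:,0]
        w=ray("top",c,z); rect=cv2.minAreaRect(w.astype(np.float32))
        print(l,round(r["confidence"],2),np.round(r["point"]),"ctr",np.round(rect[0]),"size",np.round(rect[1]),"ang",round(rect[2],1))
E
```

```text
round_stand 0.64 [305. 128.] ctr [498. 380.] size [93. 85.] ang 89.3
square_stand 0.76 [279. 516.] ctr [ 531. -391.] size [90. 91.] ang 57.6
hex_stand 0.94 [191. 240.] ctr [721. 162.] size [78. 70.] ang 0.4
hex_stand 0.69 [224. 296.] ctr [654.  46.] size [82. 72.] ang 43.8
hex_stand 0.58 [242. 233.] ctr [614. 177.] size [74. 68.] ang 44.5
oblong_stand 0.74 [234. 379.] ctr [ 631. -118.] size [53. 79.] ang 81.2
round_box 0.61 [318. 255.] ctr [450. 143.] size [68. 65.] ang 89.3
square_box 0.93 [311. 390.] ctr [ 473. -132.] size [61. 64.] ang 29.6
hex_box 0.69 [326. 252.] ctr [445. 124.] size [12. 35.] ang 69.0
oblong_box 0.57 [328. 245.] ctr [449. 139.] size [27. 47.] ang 66.6
vase_a 0.97 [182. 449.] ctr [ 730. -260.] size [47. 62.] ang 72.3
vase_a 0.62 [272. 314.] ctr [551.  12.] size [45. 45.] ang 89.4
```

View pics/a.png

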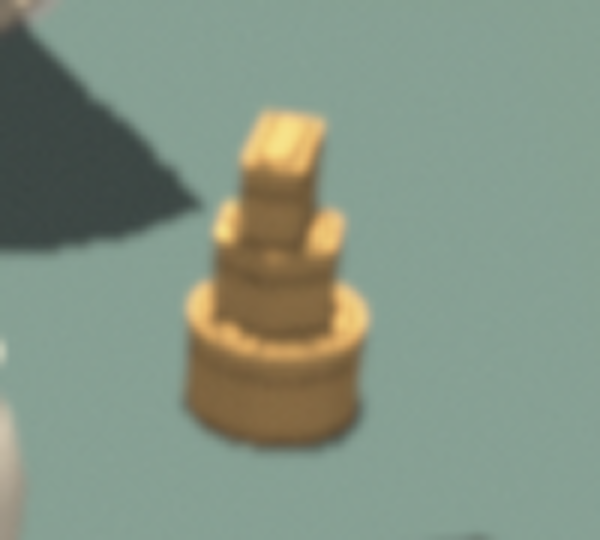

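View pics/b.png

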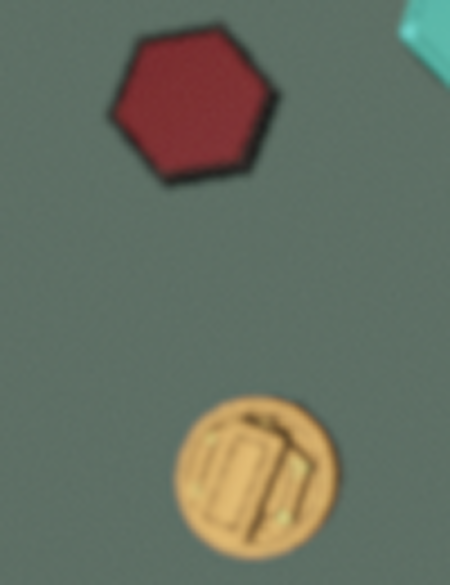

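```bash
cat > fit.py <<'E'
from h import *
from scipy.optimize import minimize
def outline(kind):
    k,t=kind.split("_")
    s={"round_box":66,"round_stand":90,"square_box":60,"square_stand":84,"hex_box":44,"hex_stand":68}
    if k=="round": a=np.arange(48)*2*np.pi/48; return s[kind]/2*np.c_[np.cos(a),np.sin(a)]
    if k=="square": h=s[kind]/2; return h*np.array([[1,1],[-1,1],[-1,-1],[1,-1]])
    if k=="hex": a=np.arange(6)*np.pi/3; return s[kind]/np.sqrt(3)*np.c_[np.cos(a),np.sin(a)]
    hx,hy=(22,11) if t=="box" else (37,25); return np.array([[hx,hy],[-hx,hy],[-hx,-hy],[hx,-hy]])
HT={"round_box":40,"square_box":40,"hex_box":36,"oblong_box":34}
def hull(cam,kind,x,y,a,z0):
    o=outline(kind);c,s=np.cos(a),np.sin(a);o=o@np.array([[c,s],[-s,c]])+[x,y]
    z1=z0+HT.get(kind,20)
    P=np.r_[np.c_[o,np.full(len(o),z0)],np.c_[o,np.full(len(o),z1)]]
    return cv2.convexHull(proj(cam,P).astype(np.float32))[:,0]
def render(h):
    m=np.zeros((480,640),np.uint8); cv2.fillPoly(m,[np.round(h*16).astype(np.int32)],255,cv2.LINE_AA,4); return m/255.
def fit(kind,z0,masks,x0,cut=0):
    masks={c:cv2.GaussianBlur(m.astype(float),(0,0),1.2) for c,m in masks.items()}
    def f(p):
        e=0
        for c,m in masks.items():
            r=cv2.GaussianBlur(render(hull(c,kind,p[0],p[1],p[2],z0)),(0,0),1.2); e+=((r-m)**2).sum()
        return e
    best=None
    for a in ([x0[2]] if len(x0)>2 else np.arange(0,np.pi,np.pi/10)):
        r=minimize(f,[x0[0],x0[1],a],method="Nelder-Mead",options=dict(initial_simplex=[[x0[0],x0[1],a],[x0[0]+6,x0[1],a],[x0[0],x0[1]+6,a],[x0[0],x0[1],a+.2]],maxiter=120))
        if best is None or r.fun<best.fun: best=r
    return best
def getmask(kind,cam,xy,z):
    p=proj(cam,[[*xy,z]])[0]; b=None
    for r in ctrl.cut_out(kind,cam):
        d=np.hypot(r["point"][1]-p[0],r["point"][0]-p[1])
        if d<25 and (b is None or d<b[0]): b=(d,r["pixels"])
    return None if b is None else b[1]
E
python3 - <<'E'
from fit import *
ctrl.capture("top");ctrl.capture("scene")
for k,z0,xy in [("round_stand",0,(498,380)),("square_stand",0,(531,-391)),("hex_stand",0,(614,177)),("oblong_stand",0,(631,-118)),("square_box",0,(473,-132)),("oblong_box",76,(449,139))]:
    ms={c:getmask(k,c,xy,z0+20) for c in("top","scene")}
    ms={c:m for c,m in ms.items() if m is not None}
    for s in [ms]+([{c:m} for c,m in ms.items()] if len(ms)>1 else []):
        r=fit(k,z0,s,xy); print(k,list(s),np.round(r.x[:2],1),"yaw",round(np.degrees(r.x[2]),1),"res",round(r.fun),[int(m.sum()) for m in s.values()])
E
```

```text
round_stand ['top', 'scene'] [496.3 381.9] yaw 75.8 res 59 [1762, 968]Traceback (most recent call last):
  File "<stdin>", line 7, in <module>
  File "fit.py", line 27, in fit
    r=minimize(f,[x0[0],x0[1],a],method="Nelder-Mead",options=dict(initial_simplex=[[x0[0],x0[1],a],[x0[0]+6,x0[1],a],[x0[0],x0[1]+6,a],[x0[0],x0[1],a+.2]],maxiter=120))
    res = _minimize_neldermead(fun, x0, args, callback, bounds=bounds,
                               **options)
    fxc = func(xc)
    fx = function(np.copy(x), *(wrapper_args + args))
  File "fit.py", line 23, in f
    r=cv2.GaussianBlur(render(hull(c,kind,p[0],p[1],p[2],z0)),(0,0),1.2); e+=((r-m)**2).sum()
                              ~~~~^^^^^^^^^^^^^^^^^^^^^^^^^^
  File "fit.py", line 15, in hull
    return cv2.convexHull(proj(cam,P).astype(np.float32))[:,0]
                          ~~~~^^^^^^^
  File "h.py", line 10, in proj
    c=ctrl.calibration(cam);K=c["camera_matrix"];E=c["extrinsics"]
ValueError: time passes only in moves, steps and waits
```

```bash
sed -i 's/ctrl.calibration(cam)/CAL(cam)/; s/^from rig import ctrl/from rig import ctrl\nimport functools\nCAL=functools.cache(ctrl.calibration)/' h.py
cat > run.py <<'E'
from fit import *
ctrl.capture("top");ctrl.capture("scene")
for k,z0,xy in [("round_stand",0,(498,380)),("square_stand",0,(531,-391)),("hex_stand",0,(614,177)),("oblong_stand",0,(631,-118)),("square_box",0,(473,-132)),("oblong_box",76,(449,139))]:
    ms={c:getmask(k,c,xy,z0+20) for c in("top","scene")}
    ms={c:m for c,m in ms.items() if m is not None}
    for s in [ms]+([{c:m} for c,m in ms.items()] if len(ms)>1 else []):
        r=fit(k,z0,s,xy); print(k,list(s),np.round(r.x[:2],1),"yaw",round(np.degrees(r.x[2]),1),"res",round(r.fun),[int(m.sum()) for m in s.values()])
# stack: brass silhouette, scene + top, bottom round box
im={c:ctrl.capture(c) for c in("top","scene")}
ms={}
for c in im:
    hsv=cv2.cvtColor(im[c],cv2.COLOR_RGB2HSV); m=((hsv[...,0]<30)&(hsv[...,1]>90)&(hsv[...,2]>60)).astype(np.uint8)
    n,l=cv2.connectedComponents(m); p=proj(c,[[450,140,60]])[0]; ms[c]=(l==l[int(p[1]),int(p[0])]); print(c,ms[c].sum(),ms[c][int(p[1]),int(p[0])],m[int(p[1]),int(p[0])])
bm={c:cv2.GaussianBlur(m.astype(float),(0,0),1.0) for c,m in ms.items()}
def f(p):
    e=0
    for c in bm:
        r=np.zeros((480,640))
        for k,z,q in(("round_box",0,[*p[:2],0]),("hex_box",40,p[2:5]),("oblong_box",76,p[5:8])): r=np.maximum(r,render(hull(c,k,*q,z)))
        e+=((cv2.GaussianBlur(r,(0,0),1.0)-bm[c])**2).sum()
    return e
for ha in(0.2,.7):
    r=minimize(f,[450,140,450,140,ha,450,140,1.16+np.pi/2*0],method="Powell",options=dict(maxiter=8)); print(round(r.fun),np.round(r.x,2))
    r=minimize(f,[450,140,450,140,ha,450,140,-.43],method="Powell",options=dict(maxiter=8)); print(round(r.fun),np.round(r.x,2))
E
python3 run.py
```

```text
round_stand ['top', 'scene'] [496.2 381.7] yaw 45.1 res 49 [1784, 1013]
round_stand ['top'] [497.4 383.1] yaw 20.6 res 11 [1784]
round_stand ['scene'] [492.  380.6] yaw 22.9 res 4 [1013]
square_stand ['top', 'scene'] [ 531.7 -395.5] yaw 57.0 res 72 [1917, 1488]
square_stand ['top'] [ 531.8 -394.3] yaw 57.2 res 25 [1917]
square_stand ['scene'] [ 528.8 -397.9] yaw 57.6 res 15 [1488]
hex_stand ['top', 'scene'] [614.2 176. ] yaw 36.1 res 55 [1016, 857]
hex_stand ['top'] [615.9 177.3] yaw 41.1 res 14 [1016]
hex_stand ['scene'] [610.2 174.9] yaw 160.5 res 12 [857]
oblong_stand ['top', 'scene'] [ 631.  -120.1] yaw -8.3 res 74 [929, 860]
oblong_stand ['top'] [ 632.4 -118.3] yaw 170.1 res 16 [929]
oblong_stand ['scene'] [ 627.1 -121.9] yaw -8.2 res 21 [860]
square_box ['top', 'scene'] [ 473.2 -135.2] yaw 27.2 res 48 [1059, 966]
square_box ['top'] [ 473.6 -133.8] yaw 30.1 res 8 [1059]
square_box ['scene'] [ 468.1 -138.1] yaw 25.9 res 11 [966]
oblong_box ['top', 'scene'] [448.  139.8] yaw -19.2 res 31 [359, 281]
oblong_box ['top'] [448.3 141.4] yaw -23.1 res 10 [359]
oblong_box ['scene'] [445.9 138.2] yaw -18.1 res 2 [281]
top 1013 True 1
scene 1105 True 1
71 [447.46 143.36 449.08 138.46   2.91 445.25 138.51   2.9 ]
70 [ 4.4746e+02  1.4336e+02  4.4985e+02  1.3843e+02 -2.3200e+00  4.5022e+02
  1.3738e+02 -2.5000e-01]
70 [447.47 143.38 449.41 138.81   0.8  446.83 138.41   2.9 ]
70 [ 4.4728e+02  1.4342e+02  4.4891e+02  1.3877e+02  8.4000e-01  4.5073e+02
  1.3722e+02 -2.4000e-01]
```

```bash
cat > plan.py <<'E'
import sys,numpy as np
from rig import ctrl
from scipy.spatial.transform import Rotation as Ro
# usage: plan.py x y z jawyaw_deg   (world; jaw yaw mod 180) -> rows; rotates tool x exactly down
s=ctrl.sense(); q=s["ee_rot"]; R=Ro.from_quat([q[1],q[2],q[3],q[0]]); p=s["eef_pos"]
M=R.as_matrix(); yaw=np.degrees(np.arctan2(M[1,1],M[0,1]))
print("t",round(s["time_s"],2),"pos",np.round(p,1),"toolx",np.round(M[:,0],3),"jawyaw",round(yaw,1),"F",np.round(s["force"],1),"grip",round(s["grip_width"],3),"j6",np.round(s["joints"],2))
if len(sys.argv)>4:
    T=np.array([float(v) for v in sys.argv[1:4]]); y=float(sys.argv[4])
    c=[y+180*k for k in range(-3,4)]; y=float(sys.argv[5]) if len(sys.argv)>5 else min(c,key=lambda v:abs(v-yaw))
    a=np.radians(y); Y=np.array([np.cos(a),np.sin(a),0]); X=np.array([0,0,-1.]); Z=np.cross(X,Y)
    Rt=Ro.from_matrix(np.c_[X,Y,Z]); rv=(R.inv()*Rt).as_rotvec(degrees=True); d=T-p
    n=int(max(1,np.ceil(np.linalg.norm(d)/49.),np.ceil(np.linalg.norm(rv)/8.5))); print("rows",n,"target yaw",y)
    Rc=R;pc=p
    for i in range(n):
        sh=np.round(Rc.inv().apply((T-pc)/(n-i))/150,3); tr=(Rc.inv()*Rt).as_rotvec(degrees=True)/(n-i)/60; tr=np.round(tr,3)
        print("[%s]"%",".join("%g"%v for v in[*sh,*tr]))
        pc=pc+Rc.apply(sh*150); Rc=Rc*Ro.from_rotvec(tr*60,degrees=True)
E
python3 plan.py 447 140 200 70
```

```text
t 1.65 pos [ 225.4 -474.1  231.3] toolx [-0.  0. -1.] jawyaw -64.6 F [ 0.  -0.4  0.1] grip 0.994 j6 [-1.35  0.31  1.5   0.    1.33 -0.22]
rows 14 target yaw -110.0
[0.015,-0.219,-0.221,0.054,0,0]
[0.015,-0.231,-0.208,0.054,0,0]
[0.015,-0.242,-0.195,0.054,0,0]
[0.015,-0.253,-0.181,0.054,0,0]
[0.015,-0.263,-0.166,0.054,0,0]
[0.015,-0.272,-0.151,0.054,0,0]
[0.015,-0.28,-0.135,0.054,0,0]
[0.015,-0.287,-0.119,0.054,0,0]
[0.015,-0.293,-0.103,0.054,0,0]
[0.015,-0.299,-0.086,0.054,0,0]
[0.015,-0.303,-0.069,0.054,0,0]
[0.015,-0.306,-0.052,0.054,0,0]
[0.014,-0.309,-0.035,0.055,0,0]
[0.015,-0.311,-0.018,0.054,0,0]
```

```bash
python3 plan.py 447 140 200 70 70
```

```text
t 1.65 pos [ 225.4 -474.1  231.3] toolx [-0.  0. -1.] jawyaw -64.6 F [ 0.  -0.4  0.1] grip 0.994 j6 [-1.35  0.31  1.5   0.    1.33 -0.22]
rows 16 target yaw 70.0
[0.013,-0.191,-0.193,-0.14,-0,0]
[0.013,-0.161,-0.219,-0.14,-0,-0]
[0.013,-0.127,-0.24,-0.14,-0,-0]
[0.013,-0.091,-0.256,-0.14,-0,-0]
[0.013,-0.053,-0.267,-0.14,-0,-0]
[0.013,-0.013,-0.272,-0.14,-0,-0]
[0.013,0.027,-0.271,-0.14,-0,-0]
[0.013,0.066,-0.264,-0.14,-0,-0]
[0.013,0.104,-0.251,-0.14,-0,-0]
[0.013,0.14,-0.234,-0.14,-0,-0]
[0.013,0.172,-0.211,-0.14,-0,-0]
[0.013,0.201,-0.183,-0.141,-0,-0]
[0.013,0.226,-0.152,-0.14,-0,-0]
[0.013,0.246,-0.117,-0.141,-0,-0]
[0.013,0.26,-0.079,-0.14,-0,-0]
[0.014,0.269,-0.041,-0.141,-0,-0]
```

Call:
move_arm(targets=[[[1,0.01,-0.19,-0.19,-0.14,0,0],[1,0.01,-0.16,-0.22,-0.14,0,0],[1,0.01,-0.13,-0.24,-0.14,0,0],[1,0.01,-0.09,-0.26,-0.14,0,0],[1,0.01,-0.05,-0.27,-0.14,0,0]]])

```text
time_s: 2.15
eef_pos: [295.5, -280.4, 223.8]
ee_rot: [0.394, 0.587, 0.394, -0.587]
force: [1.0, -0.2, 0.5]
grip_width: 1.003
```

Call:
move_arm(targets=[[[1,0.01,-0.01,-0.27,-0.14,0,0],[1,0.01,0.03,-0.27,-0.14,0,0],[1,0.01,0.07,-0.26,-0.14,0,0],[1,0.01,0.1,-0.25,-0.14,0,0],[1,0.01,0.14,-0.23,-0.14,0,0]]])

```text
time_s: 2.65
eef_pos: [365.6, -90.4, 216.5]
ee_rot: [0.579, 0.407, 0.578, -0.407]
force: [0.5, -0.1, -0.7]
grip_width: 1.001
```

Call:
move_arm(targets=[[[1,0.01,0.17,-0.21,-0.14,0,0],[1,0.01,0.2,-0.18,-0.14,0,0],[1,0.01,0.22,-0.15,-0.14,0,0],[0.8,0.01,0.24,-0.12,-0.14,0,0],[0.8,0,0,0,0,0,0]]])

```text
time_s: 3.15
eef_pos: [419.5, 63.2, 210.1]
ee_rot: [0.672, 0.222, 0.672, -0.221]
force: [0.5, -0.1, 0.2]
grip_width: 0.8
```

```bash
python3 plan.py 447 140 180 70 70
```

```text
t 3.15 pos [419.5  63.2 210.1] toolx [ 0.     0.001 -1.   ] jawyaw 53.5 F [ 0.5 -0.1  0.2] grip 0.8 j6 [-0.13  0.11  1.81  0.    1.22 -1.06]
rows 2 target yaw 70.0
[0.101,0.26,-0.079,-0.137,-0,-0]
[0.1,0.269,-0.04,-0.137,-0,-0.001]
```

Call:
move_arm(targets=[[[0.65,0.1,0.26,-0.08,-0.137,0,0],[0.65,0.1,0.27,-0.04,-0.137,0,0],[0.65,0,0,0,0,0,0]]])

```text
time_s: 3.45
eef_pos: [447.0, 138.9, 178.5]
ee_rot: [0.695, 0.124, 0.697, -0.124]
force: [-0.9, -1.0, 0.8]
grip_width: 0.651
```

```bash
python3 plan.py 447 140 140 70 70; python3 - <<'E'
from h import *
for n in("scene","top"):
    im=ctrl.capture(n)[:,:,::-1]
    p=proj(n,[[447,140,110]])[0].astype(int)
    c=im[max(p[1]-60,0):p[1]+60,p[0]-65:p[0]+65]; cv2.imwrite(f"pics/c_{n}.png",cv2.resize(c,None,fx=4,fy=4,interpolation=cv2.INTER_CUBIC)); print(p)
E
python3 -c "
import cv2,numpy as np
a=cv2.imread('pics/c_scene.png');b=cv2.imread('pics/c_top.png');h=min(a.shape[0],b.shape[0]);cv2.imwrite('pics/c.png',cv2.resize(np.hstack([a[:h],b[:h]]),(800,int(h*800/(a.shape[1]+b.shape[1])))))"
```

```text
t 3.45 pos [447.  138.9 178.5] toolx [-0.003  0.    -1.   ] jawyaw 69.8 F [-0.9 -1.   0.8] grip 0.651 j6 [ 0.05  0.24  1.74  0.    1.17 -1.17]
rows 1 target yaw 70.0
[0.257,0.007,-0.002,-0.003,-0.003,0.001]
[367 193]
[242 327]
```

View pics/c.png

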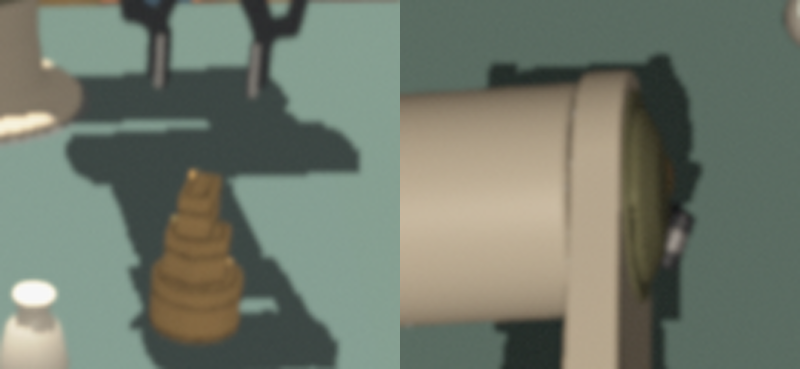

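```bash
python3 - <<'E'
from h import *
a=np.radians(69.8)
for z in(178,185):
  for s in(-30,30): print(z,proj("scene",[[447+s*np.cos(a),138.9+s*np.sin(a),z]]))
  print(proj("scene",[[447,139,z]]), proj("scene",[[452,139,z]]), proj("scene",[[447,139,z+5]]))
E
```

```text
178 [[355.21918267 162.60063789]]
178 [[383.45665348 165.62714288]]
[[369.3003879  164.10364845]] [[369.77009183 165.0027247 ]] [[369.46891466 161.8670342 ]]
185 [[355.40388202 159.47945784]]
185 [[383.74520632 162.47925424]]
[[369.53656652 160.96918792]] [[370.00895698 161.85823505]] [[369.70630279 158.7165216 ]]
```

Call:
move_arm(targets=[[[0.65,0.2,0.003,0,0,0,0],[0.65,0.2,0,0,0,0,0],[0.65,0.15,0,0,0,0,0],[0.65,0.08,0,0,0,0,0],[0.65,0,0,0,0,0,0]]])

```text
time_s: 4.05
eef_pos: [446.8, 135.6, 85.2]
ee_rot: [0.695, 0.127, 0.696, -0.127]
force: [-0.3, -0.0, 0.5]
grip_width: 0.647
```

```bash
python3 plan.py; python3 - <<'E'
from h import *
im=ctrl.capture("scene")[:,:,::-1]
cv2.imwrite("pics/d.png",cv2.resize(im[120:260,310:430],None,fx=5,fy=4.2,interpolation=cv2.INTER_CUBIC))
E
```

```text
t 4.05 pos [446.8 135.6  85.2] toolx [-0.002 -0.    -1.   ] jawyaw 69.3 F [-0.3 -0.   0.5] grip 0.647 j6 [ 0.04  0.37  1.85 -0.    0.93 -1.17]
```

View pics/d.png

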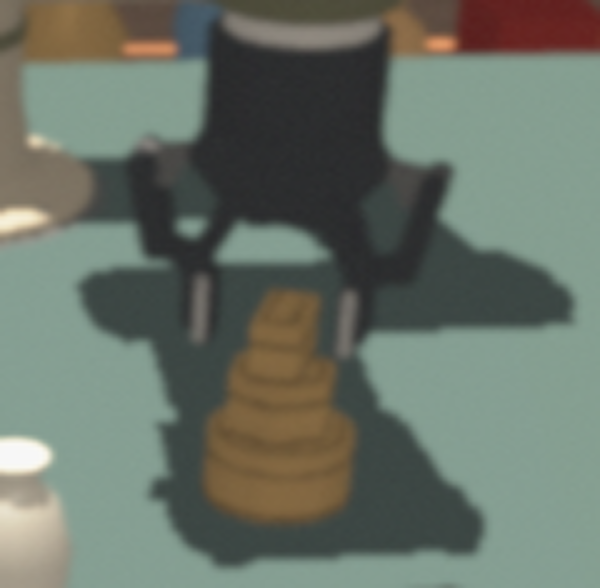

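```bash
python3 plan.py 447 139.5 83 70 70
```

```text
t 4.1 pos [447.4 135.9  86.2] toolx [-0. -0. -1.] jawyaw 69.3 F [-0.3  0.  -0.4] grip 0.651 j6 [ 0.04  0.37  1.84 -0.    0.93 -1.17]
rows 1 target yaw 70.0
[0.021,0.022,-0.011,-0.011,-0,0]
```

Call:
move_arm(targets=[[[0.65,0.02,0.022,-0.01,-0.01,0,0],[0.3,0,0,0,0,0,0],[0.1,0,0,0,0,0,0],[0.1,0,0,0,0,0,0],[0.1,0,0,0,0,0,0]]], force=30)

```text
time_s: 4.6
eef_pos: [447.5, 140.6, 83.4]
ee_rot: [0.697, 0.122, 0.696, -0.122]
force: [-0.9, -0.5, 5.9]
grip_width: 0.254
```

```bash
python3 plan.py; python3 - <<'E'
from h import *
im=ctrl.capture("scene")[:,:,::-1]
cv2.imwrite("pics/e.png",cv2.resize(im[120:260,310:430],None,fx=5,fy=4.2,interpolation=cv2.INTER_CUBIC))
E
```

```text
t 4.6 pos [447.5 140.6  83.4] toolx [ 0.001  0.    -1.   ] jawyaw 70.1 F [-0.9 -0.5  5.9] grip 0.254 j6 [ 0.05  0.37  1.84 -0.    0.92 -1.17]
```

View pics/e.png

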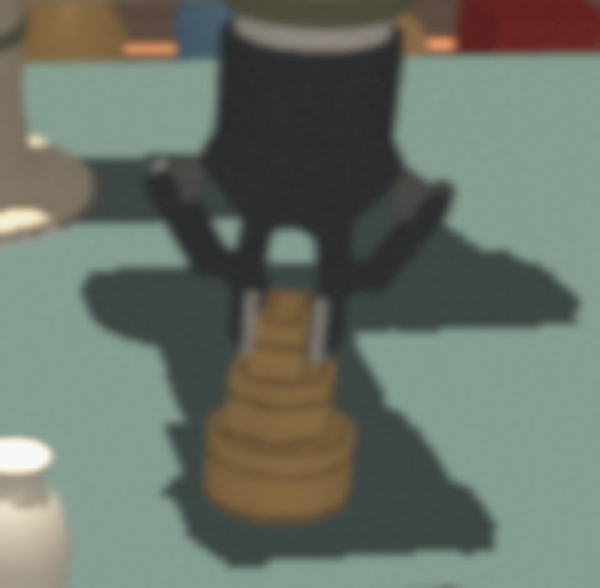

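Call:
move_arm(targets=[[[0.1,-0.03,0,0,0,0,0],[0.1,-0.1,0,0,0,0,0],[0.1,-0.25,0,0,0,0,0],[0.1,-0.25,0,0,0,0,0],[0.1,-0.2,0,0,0,0,0]]])

```text
time_s: 5.15
eef_pos: [447.1, 140.6, 209.4]
ee_rot: [0.697, 0.122, 0.696, -0.122]
force: [0.5, 0.6, -1.3]
grip_width: 0.255
```

```bash
python3 plan.py 630 -120 150 82 82
```

```text
t 5.15 pos [447.1 140.6 209.4] toolx [ 0.001  0.    -1.   ] jawyaw 70.1 F [ 0.5  0.6 -1.3] grip 0.255 j6 [ 0.05  0.21  1.69  0.    1.24 -1.17]
rows 7 target yaw 82.0
[0.057,-0.174,0.248,-0.028,0,-0]
[0.057,-0.181,0.243,-0.028,0,-0]
[0.057,-0.188,0.238,-0.029,0,-0]
[0.057,-0.196,0.232,-0.028,0,-0]
[0.056,-0.202,0.226,-0.029,0,-0]
[0.057,-0.209,0.22,-0.028,0.001,-0]
[0.056,-0.215,0.214,-0.029,0,-0]
```

Call:
move_arm(targets=[[[0.1,0.03,-0.17,0.25,-0.03,0,0],[0.1,0.05,-0.18,0.24,-0.03,0,0],[0.1,0.06,-0.19,0.24,-0.03,0,0],[0.1,0.06,-0.2,0.23,-0.03,0,0],[0.1,0.06,-0.2,0.23,-0.03,0,0]]])

```text
time_s: 5.65
eef_pos: [579.5, -46.7, 167.9]
ee_rot: [0.704, 0.067, 0.704, -0.067]
force: [0.2, 0.2, 0.1]
grip_width: 0.249
```

Call:
move_arm(targets=[[[0.1,0.06,-0.2,0.22,-0.025,0,0],[0.1,0.06,-0.2,0.21,-0.025,0,0],[0.1,0,0,0,0,0,0]]])

```text
time_s: 5.95
eef_pos: [632.6, -119.6, 147.5]
ee_rot: [0.704, 0.05, 0.706, -0.05]
force: [0.2, -0.2, -1.6]
grip_width: 0.249
```

```bash
python3 plan.py 630 -120 70 82 82;  python3 - <<'E'
from fit import *
ctrl.capture("top");ctrl.capture("scene")
for n in("hex_box","round_box"):
  for c in ("top","scene"):
    m=getmask(n,c,(448,140),60 if n[0]=="h" else 30)
    if m is None: print(n,c,None);continue
    print(n,c,m.sum())
    if n=="hex_box": r=fit(n,40,{c:m},(448,140)); print(np.round(r.x[:2],1),"yaw",np.degrees(r.x[2])%60,r.fun)
for n in("scene","top"): 
    im=ctrl.capture(n)[:,:,::-1]; cv2.imwrite(f"pics/f_{n}.png",im)
E
```

```text
t 5.95 pos [ 632.6 -119.6  147.5] toolx [-0.003  0.    -1.   ] jawyaw 81.9 F [ 0.2 -0.2 -1.6] grip 0.249 j6 [-0.37  0.64  1.21 -0.    1.29 -1.8 ]
rows 2 target yaw 82.0
[0.258,-0.003,-0.007,-0.001,-0.001,0]
[0.259,-0.002,-0.008,-0.001,-0.002,0]
hex_box top 537
[449.4 142.8] yaw 38.15523612104144 8.004071890425259
hex_box scene 448
[443.5 139.1] yaw 48.39436478521594 5.2917883136680395
round_box top None
round_box scene 523
```

View pics/f_scene.png

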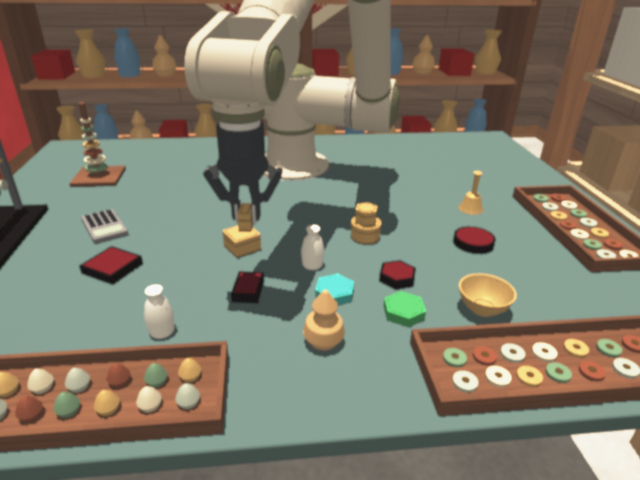

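View pics/f_top.png

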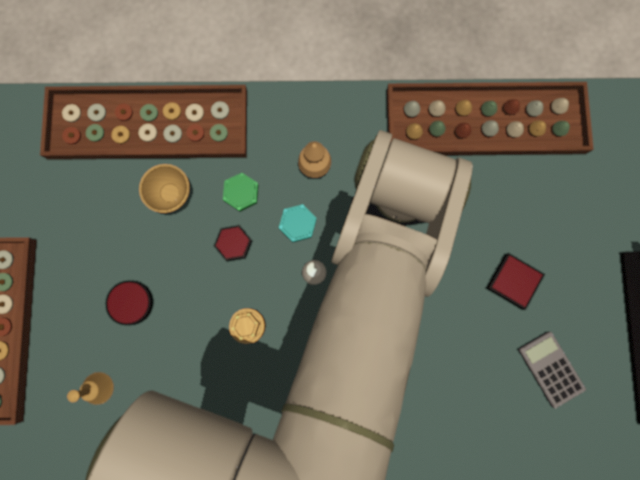

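Call:
move_arm(targets=[[[0.1,0.25,0,-0.005,0,0,0],[0.1,0.25,0,-0.005,0,0,0],[0.1,0.2,0,-0.005,0,0,0],[0.1,0,0,0,0,0,0]]])

```text
time_s: 6.75
eef_pos: [627.3, -114.0, 41.6]
ee_rot: [0.703, 0.05, 0.708, -0.048]
force: [-1.0, 0.5, 0.2]
grip_width: 0.253
```

```bash
python3 plan.py 630 -120 28 82 82;  python3 - <<'E'
from h import *
im=ctrl.capture("scene")[:,:,::-1]
cv2.imwrite("pics/g.png",cv2.resize(im[200:320,190:310],None,fx=5,fy=5,interpolation=cv2.INTER_CUBIC))
E
```

```text
t 6.75 pos [ 627.3 -114.    41.6] toolx [-0.007  0.003 -1.   ] jawyaw 82.1 F [-1.   0.5  0.2] grip 0.253 j6 [-0.36  0.75  1.32  0.    1.08 -1.8 ]
rows 1 target yaw 82.0
[0.091,-0.037,0.024,0.002,-0.007,-0.002]
```

View pics/g.png

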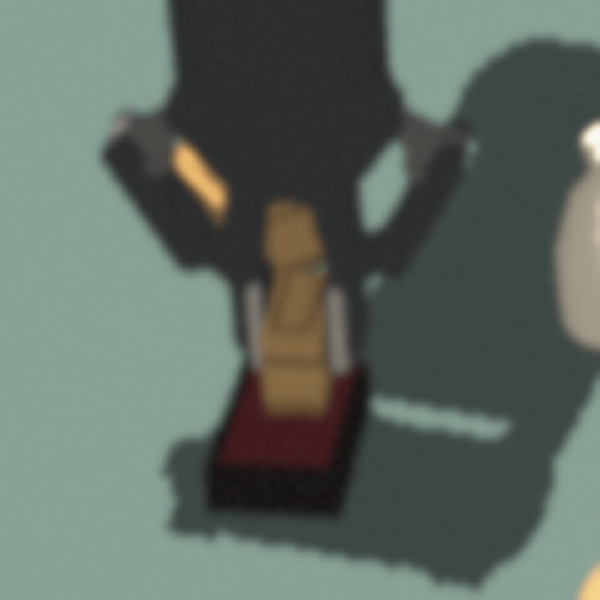

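Call:
move_arm(targets=[[[0.1,0.05,-0.037,0.024,0,-0.005,0],[0.1,0,0,0,0,0,0]]])

```text
time_s: 7.0
eef_pos: [633.1, -122.1, 38.9]
ee_rot: [0.708, 0.049, 0.703, -0.049]
force: [0.3, -0.2, -1.0]
grip_width: 0.252
```

```bash
python3 plan.py 630 -120 28 82 82;  python3 - <<'E'
from h import *
im=ctrl.capture("scene")[:,:,::-1]
cv2.imwrite("pics/g2.png",cv2.resize(im[200:320,190:310],None,fx=5,fy=5,interpolation=cv2.INTER_CUBIC))
E
```

```text
t 7.0 pos [ 633.1 -122.1   38.9] toolx [ 0.007 -0.002 -1.   ] jawyaw 82.0 F [ 0.3 -0.2 -1. ] grip 0.252 j6 [-0.37  0.76  1.31  0.    1.06 -1.8 ]
rows 1 target yaw 82.0
[0.072,0.011,-0.023,0.001,0.007,0.001]
```

View pics/g2.png

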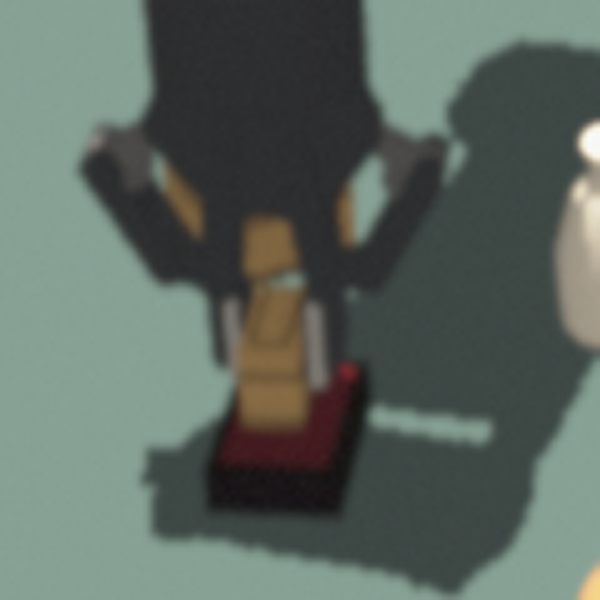

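Call:
move_arm(targets=[[[0.1,0.03,0.01,-0.015,0,0,0],[0.1,0,0,0,0,0,0]]])

```text
time_s: 7.25
eef_pos: [630.0, -119.1, 33.2]
ee_rot: [0.707, 0.049, 0.704, -0.049]
force: [0.2, 0.0, -0.2]
grip_width: 0.248
```

```bash
python3 plan.py 630 -120 28 82 82
```

```text
t 7.25 pos [ 630.  -119.1   33.2] toolx [ 0.005 -0.001 -1.   ] jawyaw 82.1 F [ 0.2  0.  -0.2] grip 0.248 j6 [-0.37  0.76  1.33  0.    1.05 -1.8 ]
rows 1 target yaw 82.0
[0.035,-0.006,0,0.001,0.005,-0]
```

Call:
move_arm(targets=[[[0.1,0.02,0,0,0,0.003,0],[0.1,0.01,0,0,0,0,0],[0.1,0,0,0,0,0,0]]])

```text
time_s: 7.55
eef_pos: [630.3, -119.4, 28.5]
ee_rot: [0.706, 0.049, 0.705, -0.049]
force: [0.4, -0.0, -0.4]
grip_width: 0.251
```

```bash
python3 plan.py 630 -120 28 82 82;  python3 - <<'E'
from h import *
im=ctrl.capture("scene")[:,:,::-1]
cv2.imwrite("pics/g3.png",cv2.resize(im[200:320,190:310],None,fx=5,fy=5,interpolation=cv2.INTER_CUBIC))
E
```

```text
t 7.55 pos [ 630.3 -119.4   28.5] toolx [ 0.002 -0.    -1.   ] jawyaw 82.1 F [ 0.4 -0.  -0.4] grip 0.251 j6 [-0.37  0.77  1.32  0.    1.05 -1.8 ]
rows 1 target yaw 82.0
[0.003,-0.004,-0.001,0.001,0.002,-0]
```

View pics/g3.png

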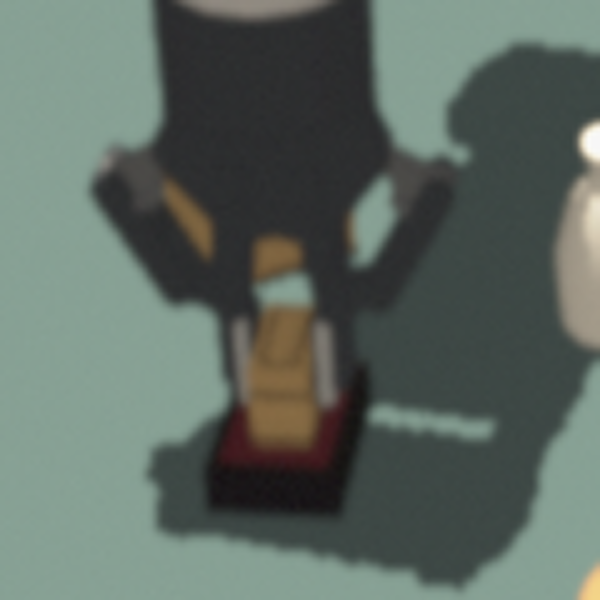

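Call:
move_arm(targets=[[[0.1,0.006,0,0,0,0,0],[0.1,0,0,0,0,0,0]]])

```text
time_s: 7.8
eef_pos: [630.4, -119.4, 27.8]
ee_rot: [0.706, 0.049, 0.705, -0.049]
force: [0.0, -0.4, -1.1]
grip_width: 0.248
```

Call:
move_arm(targets=[[[0.1,0.007,0,0,0,0,0],[0.1,0,0,0,0,0,0]]])

```text
time_s: 8.0
eef_pos: [630.5, -119.5, 27.4]
ee_rot: [0.706, 0.049, 0.705, -0.049]
force: [-0.7, -0.1, 5.0]
grip_width: 0.251
```

Call:
move_arm(targets=[[[0.35,0,0,0,0,0,0],[0.5,0,0,0,0,0,0],[0.5,-0.05,0,0,0,0,0],[0.5,-0.2,0,0,0,0,0],[0.5,-0.25,0,0,0,0,0]]])

```text
time_s: 8.5
eef_pos: [629.5, -119.2, 101.8]
ee_rot: [0.705, 0.049, 0.706, -0.049]
force: [0.2, 0.2, 0.2]
grip_width: 0.505
```

Call:
move_arm(targets=[[[0.6,-0.25,0,0,0,0,0],[0.75,-0.3,0,0,0,0,0]]])

```text
time_s: 8.7
eef_pos: [629.5, -119.2, 185.6]
ee_rot: [0.706, 0.049, 0.705, -0.049]
force: [0.5, -0.9, -0.1]
grip_width: 0.74
```

```bash
python3 plan.py;  python3 - <<'E'
from h import *
im=ctrl.capture("scene")[:,:,::-1]
cv2.imwrite("pics/g4.png",cv2.resize(im[200:320,190:310],None,fx=4,fy=4,interpolation=cv2.INTER_CUBIC))
b=cv2.imread("pics/f_top.png")[290:360,205:295]; cv2.imwrite("pics/hx.png",cv2.resize(b,None,fx=6,fy=6,interpolation=cv2.INTER_CUBIC))
E
```

```text
t 8.7 pos [ 629.5 -119.2  185.6] toolx [ 0.001  0.    -1.   ] jawyaw 82.1 F [ 0.5 -0.9 -0.1] grip 0.74 j6 [-0.37  0.6   1.18  0.    1.36 -1.8 ]
```

View pics/g4.png

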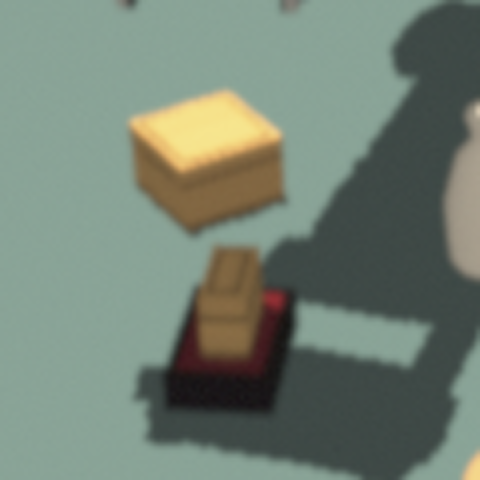

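View pics/hx.png

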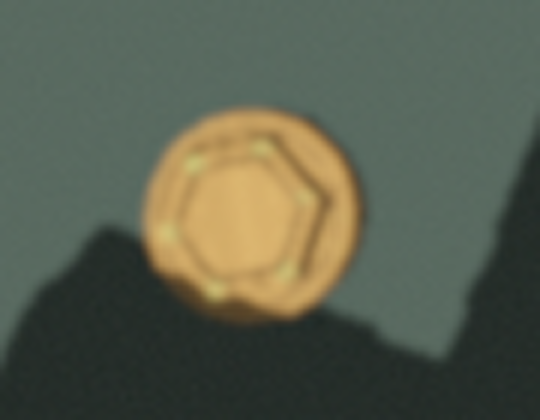

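```bash
python3 -c "
from h import *
print(ray('top',[[244.7,326.7]],76))"; python3 plan.py 446.5 139.5 170 72 72
```

```text
[[446.94096982 141.01116115]]
t 8.75 pos [ 632.2 -120.1  194.8] toolx [ 0.013 -0.005 -1.   ] jawyaw 82.1 F [ 0.8 -0.5  7.3] grip 0.751 j6 [-0.37  0.6   1.17  0.    1.36 -1.8 ]
rows 7 target yaw 72.0
[0.02,0.221,-0.21,0.024,0.002,0]
[0.021,0.215,-0.215,0.024,0.002,0]
[0.021,0.21,-0.22,0.024,0.002,0]
[0.021,0.204,-0.225,0.024,0.002,0]
[0.022,0.198,-0.23,0.024,0.002,0.001]
[0.023,0.193,-0.235,0.024,0.002,0]
[0.023,0.186,-0.241,0.024,0.002,0.001]
```

Call:
move_arm(targets=[[[0.75,0.01,0.22,-0.21,0.024,0,0],[0.75,0.02,0.215,-0.215,0.024,0,0],[0.75,0.02,0.21,-0.22,0.024,0,0],[0.75,0.02,0.2,-0.225,0.024,0,0],[0.75,0.02,0.2,-0.23,0.024,0,0]]])

```text
time_s: 9.25
eef_pos: [496.1, 66.9, 170.8]
ee_rot: [0.702, 0.094, 0.7, -0.094]
force: [0.7, 0.4, 0.8]
grip_width: 0.753
```

Call:
move_arm(targets=[[[0.8,0.02,0.19,-0.235,0.024,0,0],[0.8,0.02,0.19,-0.235,0.024,0,0],[0.8,0,0,0,0,0,0]]])

```text
time_s: 9.55
eef_pos: [442.3, 142.9, 164.5]
ee_rot: [0.699, 0.11, 0.698, -0.109]
force: [-0.1, -0.3, 0.9]
grip_width: 0.802
```

```bash
python3 plan.py 446.8 140.3 85 72 72
```

```text
t 9.55 pos [442.3 142.9 164.5] toolx [ 0.001  0.    -1.   ] jawyaw 72.2 F [-0.1 -0.3  0.9] grip 0.802 j6 [ 0.06  0.25  1.77  0.    1.12 -1.2 ]
rows 2 target yaw 72.0
[0.265,-0.004,0.017,0.002,0,-0]
[0.265,-0.004,0.016,0.001,0.001,-0.001]
```

Call:
move_arm(targets=[[[0.8,0.26,-0.004,0.017,0,0,0],[0.8,0.26,-0.004,0.016,0,0,0],[0.8,0,0,0,0,0,0],[0.8,0,0,0,0,0,0]]])

```text
time_s: 9.95
eef_pos: [450.2, 136.8, 87.3]
ee_rot: [0.699, 0.111, 0.698, -0.111]
force: [-0.4, -0.1, 0.6]
grip_width: 0.803
```

```bash
python3 plan.py 446.8 140.3 47 72 72
```

```text
t 9.95 pos [450.2 136.8  87.3] toolx [ 0.002 -0.    -1.   ] jawyaw 72.0 F [-0.4 -0.1  0.6] grip 0.803 j6 [ 0.05  0.37  1.84 -0.    0.93 -1.21]
rows 1 target yaw 72.0
[0.269,0.015,-0.029,-0.001,0.002,-0]
```

Call:
move_arm(targets=[[[0.8,0.1,0.015,-0.025,0,0,0],[0.8,0,0,0,0,0,0]]])

```text
time_s: 10.15
eef_pos: [447.0, 140.4, 72.4]
ee_rot: [0.699, 0.111, 0.697, -0.111]
force: [-0.6, -0.3, 0.2]
grip_width: 0.797
```

```bash
python3 plan.py 446.8 140.3 47 72 72
```

```text
t 10.15 pos [447.  140.4  72.4] toolx [ 0.003 -0.    -1.   ] jawyaw 72.0 F [-0.6 -0.3  0.2] grip 0.797 j6 [ 0.05  0.39  1.86 -0.    0.89 -1.2 ]
rows 1 target yaw 72.0
[0.169,-0.001,-0.002,-0,0.003,-0.001]
```

Call:
move_arm(targets=[[[0.8,0.1,0,0,0,0,0],[0.8,0.055,0,0,0,0,0],[0.8,0,0,0,0,0,0]]])

```text
time_s: 10.45
eef_pos: [447.0, 140.2, 48.5]
ee_rot: [0.699, 0.111, 0.698, -0.111]
force: [-0.7, -0.0, -0.3]
grip_width: 0.801
```

```bash
python3 plan.py 446.8 140.3 48 72 72;  python3 - <<'E'
from h import *
im=ctrl.capture("scene")[:,:,::-1]
cv2.imwrite("pics/i.png",cv2.resize(im[120:260,310:430],None,fx=5,fy=4.2,interpolation=cv2.INTER_CUBIC))
E
```

```text
t 10.45 pos [447.  140.2  48.5] toolx [ 0.002 -0.    -1.   ] jawyaw 72.0 F [-0.7 -0.  -0.3] grip 0.801 j6 [ 0.05  0.43  1.87 -0.    0.83 -1.2 ]
rows 1 target yaw 72.0
[0.003,0,-0.001,-0,0.002,-0]
```

View pics/i.png

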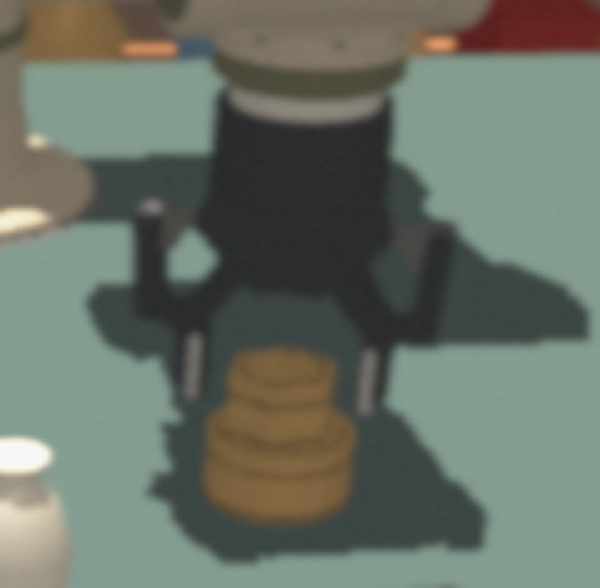

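Call:
move_arm(targets=[[[0.6,0,0,0,0,0,0],[0.4,0,0,0,0,0,0],[0.35,0,0,0,0,0,0],[0.35,0,0,0,0,0,0]]], force=40)

```text
time_s: 10.9
eef_pos: [447.4, 140.3, 49.0]
ee_rot: [0.7, 0.111, 0.697, -0.111]
force: [-0.5, -0.8, 6.4]
grip_width: 0.505
```

```bash
python3 plan.py
```

```text
t 10.9 pos [447.4 140.3  49. ] toolx [ 0.004 -0.    -1.   ] jawyaw 72.0 F [-0.5 -0.8  6.4] grip 0.505 j6 [ 0.05  0.43  1.87 -0.    0.83 -1.2 ]
```

Call:
move_arm(targets=[[[0.35,-0.03,0,0,0,0,0],[0.35,-0.1,0,0,0,0,0],[0.35,-0.2,0,0,0,0,0],[0.35,-0.2,0,0,0,0,0],[0.35,0,0,0,0,0,0]]])

```text
time_s: 11.4
eef_pos: [448.3, 140.5, 131.1]
ee_rot: [0.701, 0.111, 0.695, -0.11]
force: [0.1, 0.6, -2.6]
grip_width: 0.505
```

```bash
python3 plan.py 613.5 176 110 72 72
```

```text
t 11.4 pos [448.3 140.5 131.1] toolx [ 0.009  0.    -1.   ] jawyaw 72.0 F [ 0.1  0.6 -2.6] grip 0.505 j6 [ 0.05  0.3   1.8  -0.    1.03 -1.2 ]
rows 4 target yaw 72.0
[0.037,0.141,0.243,-0,0.002,-0.001]
[0.037,0.141,0.243,-0,0.002,-0.001]
[0.036,0.142,0.244,-0,0.002,-0]
[0.036,0.141,0.244,-0,0.002,-0.001]
```

Call:
move_arm(targets=[[[0.35,0.03,0.14,0.24,0,0,0],[0.35,0.03,0.14,0.24,0,0,0],[0.35,0.03,0.14,0.24,0,0,0],[0.35,0.03,0.12,0.22,0,0,0],[0.35,0,0,0,0,0,0]]])

```text
time_s: 11.9
eef_pos: [607.9, 173.9, 107.0]
ee_rot: [0.698, 0.111, 0.698, -0.111]
force: [-1.1, 0.1, -1.9]
grip_width: 0.507
```

```bash
python3 plan.py 613.5 176 50 72 72
```

```text
t 11.9 pos [607.9 173.9 107. ] toolx [ 0. -0. -1.] jawyaw 72.0 F [-1.1  0.1 -1.9] grip 0.507 j6 [ 0.09  0.66  1.3  -0.    1.18 -1.16]
rows 2 target yaw 72.0
[0.19,0.013,0.016,-0,0,0]
[0.19,0.012,0.015,-0.001,0,0]
```

Call:
move_arm(targets=[[[0.35,0.19,0.012,0.016,0,0,0],[0.35,0.19,0.012,0.015,0,0,0],[0.35,0,0,0,0,0,0],[0.35,0,0,0,0,0,0]]])

```text
time_s: 12.3
eef_pos: [611.0, 175.7, 53.2]
ee_rot: [0.699, 0.111, 0.698, -0.111]
force: [-0.1, 0.4, -0.8]
grip_width: 0.509
```

```bash
python3 plan.py 613.5 176 32 72 72;python3 - <<'E'
from h import *
im=ctrl.capture("scene")[:,:,::-1]
cv2.imwrite("pics/j.png",cv2.resize(im[200:320,340:460],None,fx=5,fy=5,interpolation=cv2.INTER_CUBIC))
E
```

```text
t 12.3 pos [611.  175.7  53.2] toolx [ 0.001 -0.    -1.   ] jawyaw 72.0 F [-0.1  0.4 -0.8] grip 0.509 j6 [ 0.1   0.73  1.33 -0.    1.08 -1.16]
rows 1 target yaw 72.0
[0.141,0.007,0.015,-0,0.001,0]
```

View pics/j.png

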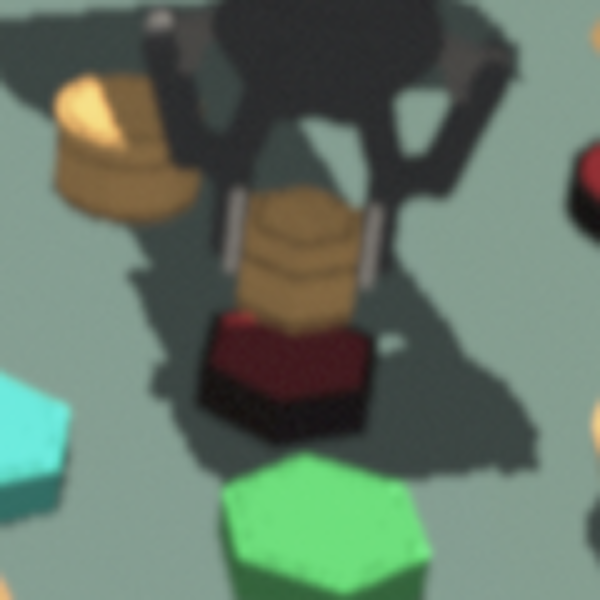

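Call:
move_arm(targets=[[[0.35,0.1,0.004,0.015,0,0,0],[0.35,0.03,0,0,0,0,0],[0.35,0,0,0,0,0,0]]])

```text
time_s: 12.65
eef_pos: [613.3, 175.5, 32.6]
ee_rot: [0.699, 0.111, 0.698, -0.111]
force: [0.0, 0.3, -1.7]
grip_width: 0.515
```

```bash
python3 plan.py 613.5 175.3 30 72 72;python3 - <<'E'
from h import *
im=ctrl.capture("scene")[:,:,::-1]
cv2.imwrite("pics/j2.png",cv2.resize(im[200:320,340:460],None,fx=5,fy=5,interpolation=cv2.INTER_CUBIC))
E
```

```text
t 12.65 pos [613.3 175.5  32.6] toolx [ 0. -0. -1.] jawyaw 72.0 F [ 0.   0.3 -1.7] grip 0.515 j6 [ 0.1   0.76  1.33 -0.    1.05 -1.16]
rows 1 target yaw 72.0
[0.017,-0.001,0.001,-0,0.001,0]
```

View pics/j2.png

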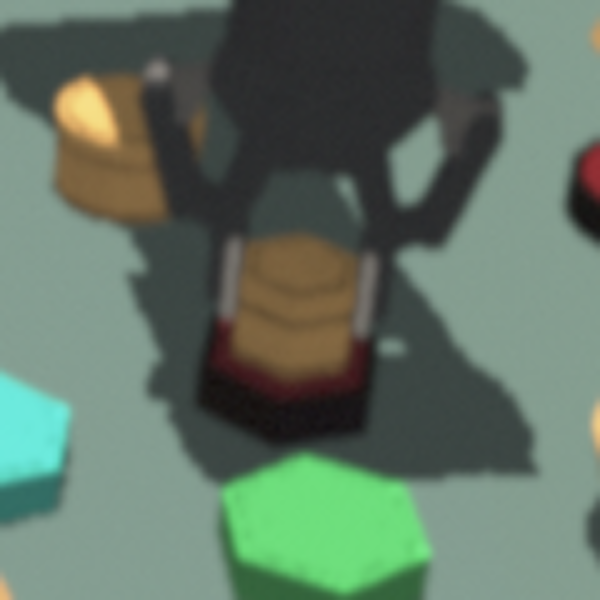

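Well centred: the box spans columns 232–352 on felt spanning 212–370. I'll lower it the rest of the way.

Call:
move_arm(targets=[[[0.35,0.014,0,0,0,0,0],[0.35,0,0,0,0,0,0]]])

```text
time_s: 12.9
eef_pos: [613.9, 175.6, 31.4]
ee_rot: [0.699, 0.111, 0.698, -0.111]
force: [-0.3, -0.2, -1.1]
grip_width: 0.504
```

Call:
move_arm(targets=[[[0.35,0.008,0,0,0,0,0],[0.35,0,0,0,0,0,0]]])

```text
time_s: 13.1
eef_pos: [613.8, 175.6, 30.1]
ee_rot: [0.699, 0.111, 0.698, -0.111]
force: [-0.2, -0.9, -1.9]
grip_width: 0.508
```

Call:
move_arm(targets=[[[0.35,0.006,0,0,0,0,0],[0.35,0,0,0,0,0,0]]])

```text
time_s: 13.3
eef_pos: [613.8, 175.6, 29.2]
ee_rot: [0.699, 0.111, 0.698, -0.111]
force: [0.6, 0.1, -1.5]
grip_width: 0.51
```

Call:
move_arm(targets=[[[0.35,0.004,0,0,0,0,0],[0.35,0,0,0,0,0,0]]])

```text
time_s: 13.5
eef_pos: [613.9, 175.6, 29.1]
ee_rot: [0.699, 0.111, 0.698, -0.111]
force: [-2.4, -1.1, 3.1]
grip_width: 0.509
```

Call:
move_arm(targets=[[[0.6,0,0,0,0,0,0],[0.7,0,0,0,0,0,0],[0.7,-0.05,0,0,0,0,0],[0.7,-0.2,0,0,0,0,0],[0.7,-0.25,0,0,0,0,0]]])

```text
time_s: 14.0
eef_pos: [613.0, 175.5, 103.8]
ee_rot: [0.698, 0.11, 0.699, -0.111]
force: [0.1, -0.8, -0.5]
grip_width: 0.701
```

Call:
move_arm(targets=[[[0.9,-0.25,0,0,0,0,0],[1,-0.1,0,0,0,0,0],[1,0,0,0,0,0,0]]])

```text
time_s: 14.3
eef_pos: [614.7, 175.8, 159.3]
ee_rot: [0.701, 0.111, 0.696, -0.11]
force: [-0.2, -0.1, -0.1]
grip_width: 1.002
```

```bash
python3 - <<'E'
from fit import *
ms={}
for c in("top","scene"):
    im=ctrl.capture(c); cv2.imwrite(f"pics/k_{c}.png",im[:,:,::-1]); m=getmask("round_box",c,(447,141),20)
    if m is None: print(c,None); continue
    r=fit("round_box",0,{c:m},(447,141,0)); print(c,np.round(r.x,1),r.fun,m.sum())
E
python3 plan.py 447 141 130 72 72
```

```text
top [ 4.500e+02  1.432e+02 -1.000e-01] 15.11110949144298 985
scene [4.430e+02 1.416e+02 2.000e-01] 11.573307642524291 762
t 14.5 pos [613.  175.6 154.6] toolx [-0.001 -0.001 -1.   ] jawyaw 72.0 F [-0.3  0.2  0.1] grip 0.998 j6 [ 0.1   0.62  1.23 -0.    1.29 -1.16]
rows 4 target yaw 72.0
[0.041,-0.14,-0.245,-0,-0,0]
[0.041,-0.14,-0.245,-0,-0,0]
[0.041,-0.141,-0.245,-0,-0,0]
[0.042,-0.14,-0.246,-0,-0,0.001]
```

View pics/k_scene.png

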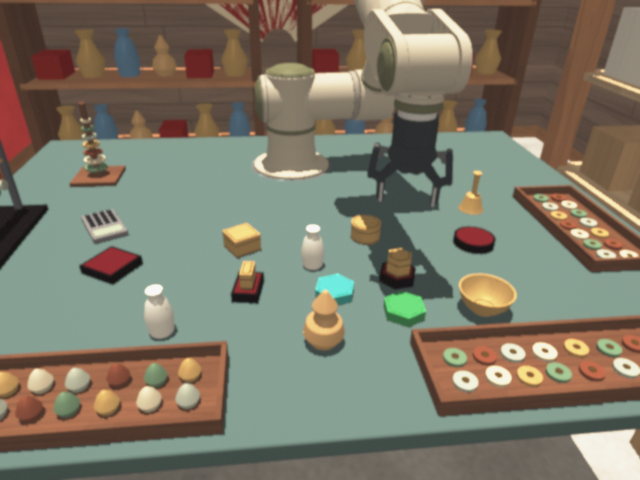

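Call:
move_arm(targets=[[[1,0.04,-0.14,-0.245,0,0,0],[1,0.04,-0.14,-0.245,0,0,0],[1,0.04,-0.14,-0.245,0,0,0],[1,0.03,-0.12,-0.22,0,0,0],[1,0,0,0,0,0,0]]])

```text
time_s: 15.0
eef_pos: [447.3, 142.6, 131.3]
ee_rot: [0.697, 0.11, 0.7, -0.111]
force: [1.1, 1.3, 0.1]
grip_width: 1.0
```

```bash
python3 plan.py 447 142 70 72 72; python3 -c "
from h import *
print('bell',ray('top',[[97,388],[72,397]],0))"
```

```text
t 15.0 pos [447.3 142.6 131.3] toolx [-0.005 -0.001 -1.   ] jawyaw 72.0 F [1.1 1.3 0.1] grip 1.0 j6 [ 0.06  0.31  1.79 -0.    1.05 -1.2 ]
rows 2 target yaw 72.0
[0.204,-0.002,0,0,-0.002,0.001]
[0.205,-0.002,0,0,-0.002,0.001]
bell [[329.55935791 442.42530919]
 [312.96114798 490.67096172]]
```

Call:
move_arm(targets=[[[1,0.2,0,0,0,0,0],[1,0.2,0,0,0,0,0],[1,0,0,0,0,0,0],[1,0,0,0,0,0,0]]])

```text
time_s: 15.4
eef_pos: [452.8, 142.9, 73.5]
ee_rot: [0.699, 0.111, 0.698, -0.111]
force: [-0.1, 0.4, 0.2]
grip_width: 0.999
```

```bash
python3 plan.py 447 142 50 72 72;python3 - <<'E'
from h import *
im=ctrl.capture("scene")[:,:,::-1]
cv2.imwrite("pics/l.png",cv2.resize(im[140:260,310:430],None,fx=5,fy=5,interpolation=cv2.INTER_CUBIC))
E
```

```text
t 15.4 pos [452.8 142.9  73.5] toolx [ 0.001 -0.    -1.   ] jawyaw 72.0 F [-0.1  0.4  0.2] grip 0.999 j6 [ 0.06  0.4   1.84 -0.    0.9  -1.2 ]
rows 1 target yaw 72.0
[0.156,-0.018,-0.035,-0,0.001,-0]
```

View pics/l.png

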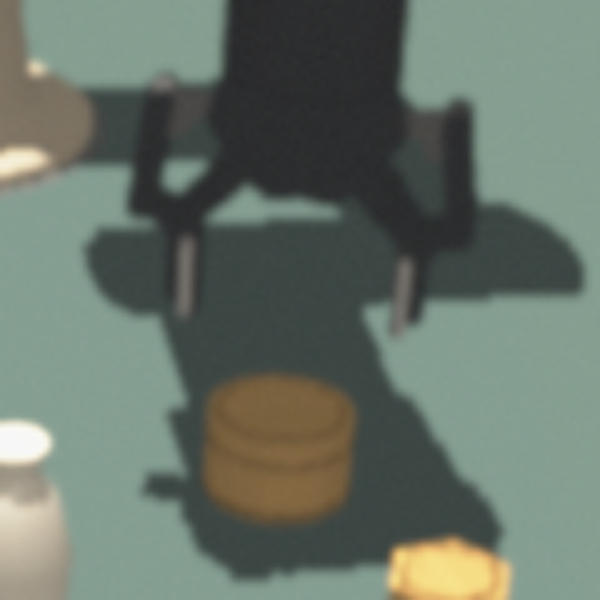

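Call:
move_arm(targets=[[[1,0.1,-0.018,-0.03,0,0,0],[1,0,0,0,0,0,0],[1,0,0,0,0,0,0]]])

```text
time_s: 15.75
eef_pos: [448.1, 141.8, 59.4]
ee_rot: [0.7, 0.111, 0.697, -0.111]
force: [0.9, 0.2, -0.2]
grip_width: 0.999
```

```bash
python3 plan.py 447 141 10 72 72
```

```text
t 15.75 pos [448.1 141.8  59.4] toolx [ 0.003 -0.    -1.   ] jawyaw 72.0 F [ 0.9  0.2 -0.2] grip 0.999 j6 [ 0.06  0.42  1.86 -0.    0.86 -1.2 ]
rows 2 target yaw 72.0
[0.165,-0.004,-0.003,-0,0.002,-0]
[0.164,-0.004,-0.003,-0,0.001,-0.001]
```

```bash
python3 - <<'E'
from h import *
for z in(73.5,80,86): print(z,proj("scene",[[452.8,142.9,z]]),proj("scene",[[447,140.2,z-25]]))
E
```

```text
73.5 [[368.20455627 209.50869573]] [[365.74217235 218.29013208]]
80 [[368.41012013 206.87825838]] [[365.9367131 215.7299599]]
86 [[368.60103018 204.43533423]] [[366.11736788 213.35252814]]
```

Call:
move_arm(targets=[[[1,0.12,-0.004,-0.003,0,0,0],[1,0.12,-0.004,-0.003,0,0,0],[1,0.06,0,0,0,0,0],[1,0,0,0,0,0,0],[1,0,0,0,0,0,0]]])

```text
time_s: 16.25
eef_pos: [446.9, 140.9, 14.1]
ee_rot: [0.7, 0.111, 0.697, -0.111]
force: [-0.1, -0.2, 0.2]
grip_width: 1.004
```

```bash
python3 plan.py 447 141 5 72 72;python3 - <<'E'
from h import *
im=ctrl.capture("scene")[:,:,::-1]
cv2.imwrite("pics/l2.png",cv2.resize(im[140:260,310:430],None,fx=5,fy=5,interpolation=cv2.INTER_CUBIC))
E
```

```text
t 16.25 pos [446.9 140.9  14.1] toolx [ 0.003 -0.    -1.   ] jawyaw 72.0 F [-0.1 -0.2  0.2] grip 1.004 j6 [ 0.05  0.5   1.89 -0.    0.75 -1.2 ]
rows 1 target yaw 72.0
[0.061,0.001,0,-0,0.003,-0.001]
```

View pics/l2.png

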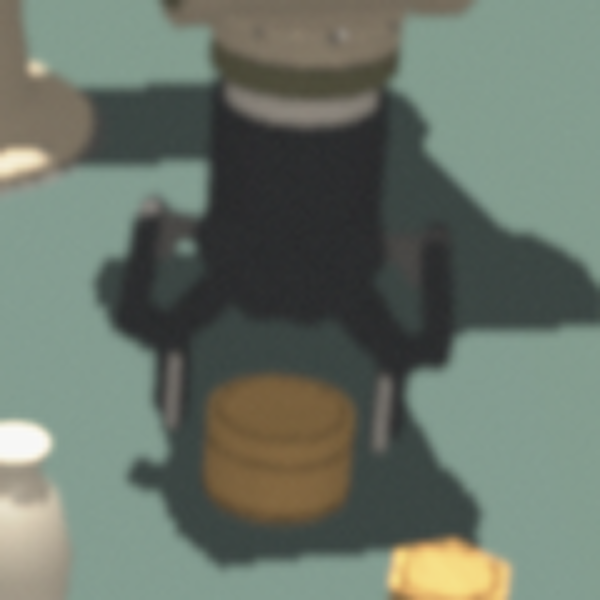

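Call:
move_arm(targets=[[[1,0.05,0.003,0,0,0,0],[1,0,0,0,0,0,0],[0.8,0,0,0,0,0,0],[0.65,0,0,0,0,0,0],[0.6,0,0,0,0,0,0]]], force=60)

```text
time_s: 16.8
eef_pos: [446.6, 141.3, 6.4]
ee_rot: [0.699, 0.111, 0.697, -0.111]
force: [-1.8, -0.1, 6.4]
grip_width: 0.755
```

Call:
move_arm(targets=[[[0.6,0,0,0,0,0,0],[0.6,0,0,0,0,0,0]]])

```text
time_s: 17.0
eef_pos: [446.6, 141.4, 6.4]
ee_rot: [0.699, 0.111, 0.697, -0.111]
force: [-1.4, -1.4, 5.8]
grip_width: 0.756
```

```bash
python3 plan.py
```

```text
t 17.0 pos [446.6 141.4   6.4] toolx [ 0.003 -0.    -1.   ] jawyaw 72.0 F [-1.4 -1.4  5.8] grip 0.756 j6 [ 0.06  0.52  1.89 -0.    0.73 -1.2 ]
```

Call:
move_arm(targets=[[[0.6,-0.03,0,0,0,0,0],[0.6,-0.1,0,0,0,0,0],[0.6,-0.2,0,0,0,0,0],[0.6,-0.2,0,0,0,0,0],[0.6,0,0,0,0,0,0]]])

```text
time_s: 17.5
eef_pos: [448.0, 141.4, 88.6]
ee_rot: [0.701, 0.111, 0.695, -0.11]
force: [1.0, 0.5, -2.1]
grip_width: 0.757
```

```bash
python3 plan.py 496 382 90 90 90;python3 - <<'E'
from h import *
im=ctrl.capture("scene")[:,:,::-1]
cv2.imwrite("pics/m.png",cv2.resize(im[140:260,310:430],None,fx=4,fy=4,interpolation=cv2.INTER_CUBIC))
E
```

```text
t 17.5 pos [448.  141.4  88.6] toolx [ 0.008  0.    -1.   ] jawyaw 72.0 F [ 1.   0.5 -2.1] grip 0.757 j6 [ 0.06  0.36  1.84 -0.    0.93 -1.2 ]
rows 6 target yaw 90.0
[-0.001,0.271,-0.032,-0.05,0.001,-0]
[-0.001,0.272,-0.018,-0.05,0.001,-0]
[-0.001,0.272,-0.003,-0.05,0.002,-0]
[-0.001,0.272,0.011,-0.05,0.001,-0]
[-0.001,0.272,0.025,-0.05,0.002,-0.001]
[-0.002,0.27,0.039,-0.05,0.001,-0]
```

View pics/m.png

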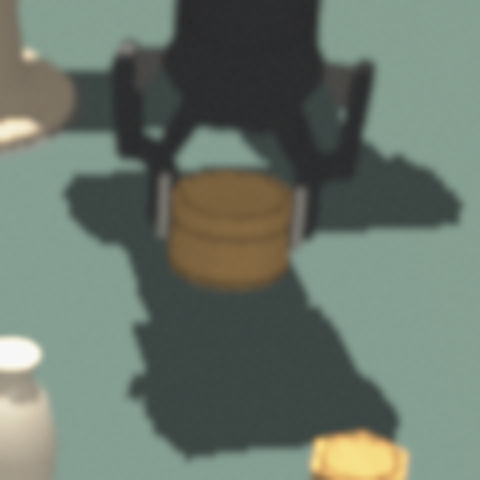

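Call:
move_arm(targets=[[[0.6,0,0.27,-0.03,-0.05,0,0],[0.6,0,0.27,-0.02,-0.05,0,0],[0.6,0,0.27,0,-0.05,0,0],[0.6,0,0.27,0.01,-0.05,0,0],[0.6,0,0.27,0.025,-0.05,0,0]]])

```text
time_s: 18.05
eef_pos: [485.6, 341.7, 83.5]
ee_rot: [0.707, 0.017, 0.707, -0.018]
force: [1.2, 0.1, -1.2]
grip_width: 0.757
```

Call:
move_arm(targets=[[[0.6,0,0.25,0.035,-0.05,0,0],[0.6,0,0,0,0,0,0],[0.6,0,0,0,0,0,0]]])

```text
time_s: 18.35
eef_pos: [492.6, 377.5, 83.3]
ee_rot: [0.707, -0.001, 0.707, -0.0]
force: [0.9, -0.7, -2.9]
grip_width: 0.756
```

```bash
python3 plan.py 496 382 50 90 90;python3 - <<'E'
from h import *
im=ctrl.capture("scene")[:,:,::-1]
cv2.imwrite("pics/n.png",cv2.resize(im[150:270,410:530],None,fx=5,fy=5,interpolation=cv2.INTER_CUBIC))
E
```

```text
t 18.35 pos [492.6 377.5  83.3] toolx [-0.001 -0.002 -1.   ] jawyaw 90.0 F [ 0.9 -0.7 -2.9] grip 0.756 j6 [ 0.47  0.66  1.36 -0.    1.12 -1.1 ]
rows 1 target yaw 90.0
[0.222,0.031,0.023,0.001,-0.001,0.002]
```

View pics/n.png

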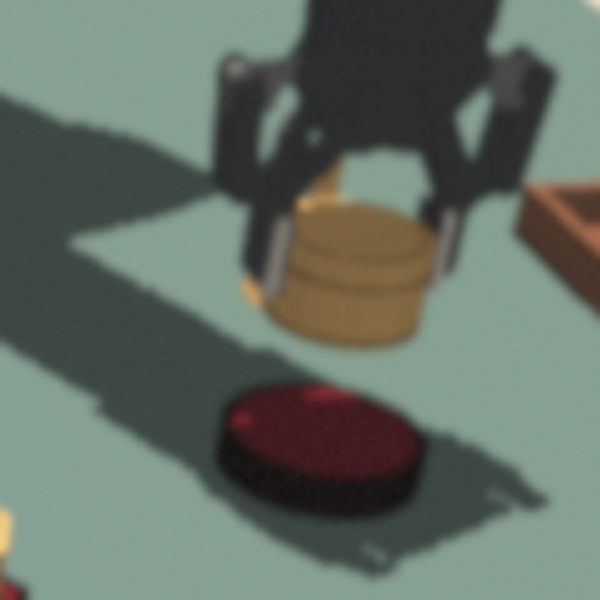

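Call:
move_arm(targets=[[[0.6,0.12,0.025,0.02,0,0,0],[0.6,0.1,0,0,0,0,0],[0.6,0,0,0,0,0,0],[0.6,0,0,0,0,0,0]]])

```text
time_s: 18.8
eef_pos: [496.5, 380.6, 52.2]
ee_rot: [0.708, 0.0, 0.707, -0.001]
force: [0.7, 0.0, -1.8]
grip_width: 0.755
```

```bash
python3 plan.py 496 382 32 90 90;python3 - <<'E'
from fit import *
im=ctrl.capture("scene")[:,:,::-1].copy()
for q,k,z in(((495,382),"round_stand",0),((496.5,381),"round_box",44)):
    pass
cv2.imwrite("pics/n2.png",cv2.resize(im[150:270,410:530],None,fx=5,fy=5,interpolation=cv2.INTER_CUBIC))
E
```

```text
t 18.8 pos [496.5 380.6  52.2] toolx [ 0.001 -0.001 -1.   ] jawyaw 89.9 F [ 0.7  0.  -1.8] grip 0.755 j6 [ 0.47  0.71  1.37 -0.    1.06 -1.1 ]
rows 1 target yaw 90.0
[0.135,0.009,-0.004,-0.001,0.001,0.001]
```

View pics/n2.png

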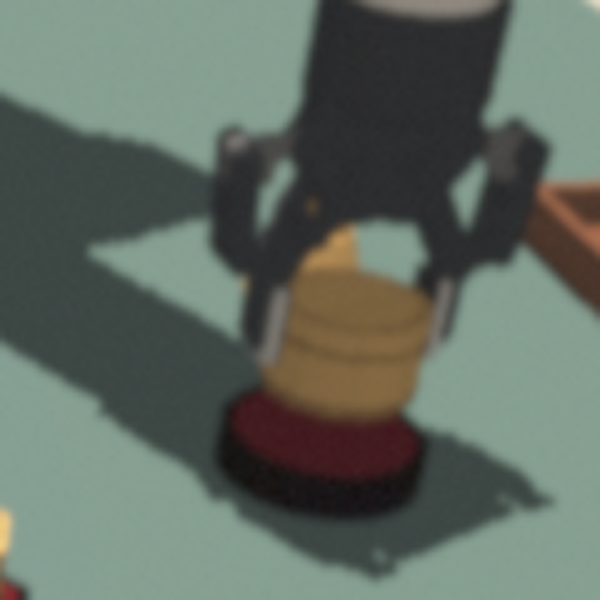

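Call:
move_arm(targets=[[[0.6,0.1,0.009,-0.003,0,0,0],[0.6,0.03,0,0,0,0,0],[0.6,0,0,0,0,0,0]]])

```text
time_s: 19.15
eef_pos: [495.5, 382.3, 31.6]
ee_rot: [0.707, -0.0, 0.707, -0.0]
force: [-0.1, 1.2, -2.9]
grip_width: 0.756
```

```bash
python3 plan.py 496 382 28 90 90;python3 - <<'E'
from fit import *
im=ctrl.capture("scene")[:,:,::-1].copy()
cv2.imwrite("pics/n3.png",cv2.resize(im[150:270,410:530],None,fx=5,fy=5,interpolation=cv2.INTER_CUBIC))
E
```

```text
t 19.15 pos [495.5 382.3  31.6] toolx [ 0.    -0.001 -1.   ] jawyaw 90.0 F [-0.1  1.2 -2.9] grip 0.756 j6 [ 0.47  0.74  1.38 -0.    1.03 -1.1 ]
rows 1 target yaw 90.0
[0.024,-0.002,0.003,-0,0,0.001]
```

View pics/n3.png

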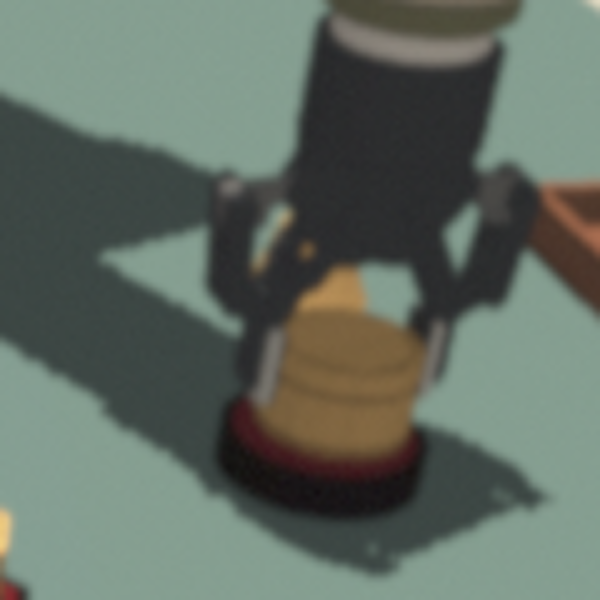

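```bash
python3 - <<'E'
from fit import *
im=ctrl.capture("scene")
ov=im[:,:,::-1].copy()
big=cv2.resize(ov[150:270,410:530],None,fx=5,fy=5,interpolation=cv2.INTER_CUBIC)
def draw(k,q,z0,col):
    for zz in(z0,z0+HT.get(k,20)):
        o=outline(k)+[q[0],q[1]]; p=(proj("scene",np.c_[o,np.full(len(o),zz)])-[410,150]+.5)*5
        cv2.polylines(big,[np.int32(p)],True,col,1)
draw("round_stand",(492,380.6),0,(0,255,255)); draw("round_box",(492,380.6),25,(255,255,0)); draw("round_box",(496,382),25,(255,0,255))
cv2.imwrite("pics/o.png",big)
E
```

```text
(no output)
```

View pics/o.png

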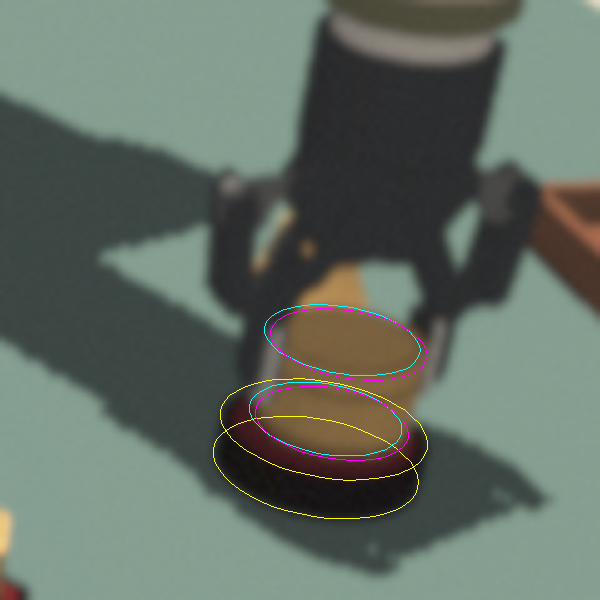

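Call:
move_arm(targets=[[[0.6,0.01,-0.013,-0.017,0,0,0],[0.6,0,0,0,0,0,0],[0.6,0.01,0,0,0,0,0],[0.6,0,0,0,0,0,0]]])

```text
time_s: 19.65
eef_pos: [493.6, 380.6, 29.8]
ee_rot: [0.708, -0.0, 0.706, -0.0]
force: [-0.2, 0.1, -2.4]
grip_width: 0.754
```

```bash
python3 plan.py;python3 - <<'E'
from fit import *
im=ctrl.capture("scene")[:,:,::-1].copy()
cv2.imwrite("pics/n4.png",cv2.resize(im[200:260,440:510],None,fx=8,fy=8,interpolation=cv2.INTER_CUBIC))
E
```

```text
t 19.65 pos [493.6 380.6  29.8] toolx [ 0.002 -0.    -1.   ] jawyaw 90.0 F [-0.2  0.1 -2.4] grip 0.754 j6 [ 0.47  0.73  1.39 -0.    1.02 -1.1 ]
```

View pics/n4.png

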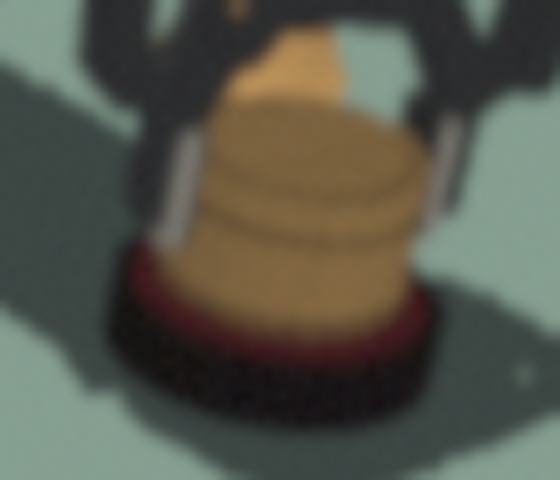

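Call:
move_arm(targets=[[[0.6,0.014,-0.003,-0.005,0,0,0],[0.6,0,0,0,0,0,0]]])

```text
time_s: 19.9
eef_pos: [492.7, 380.1, 27.4]
ee_rot: [0.708, -0.0, 0.707, -0.0]
force: [0.1, -0.6, -2.8]
grip_width: 0.754
```

Call:
move_arm(targets=[[[0.6,0.006,0,0,0,0,0],[0.6,0,0,0,0,0,0]]])

```text
time_s: 20.1
eef_pos: [492.9, 380.2, 26.7]
ee_rot: [0.708, -0.0, 0.706, -0.0]
force: [-0.6, -0.1, -2.0]
grip_width: 0.751
```

Call:
move_arm(targets=[[[0.6,0.005,0,0,0,0,0],[0.6,0,0,0,0,0,0]]])

```text
time_s: 20.3
eef_pos: [493.0, 380.3, 26.5]
ee_rot: [0.708, -0.0, 0.706, -0.0]
force: [-0.9, -0.7, 1.4]
grip_width: 0.76
```

Contact is felt, so I'll release.

Call:
move_arm(targets=[[[0.85,0,0,0,0,0,0],[1,0,0,0,0,0,0],[1,-0.05,0,0,0,0,0],[1,-0.15,0,0,0,0,0],[1,-0.25,0,0,0,0,0]]])

```text
time_s: 20.8
eef_pos: [491.8, 379.7, 93.0]
ee_rot: [0.707, -0.001, 0.708, -0.001]
force: [0.5, 0.4, 0.7]
grip_width: 0.997
```

Call:
move_arm(targets=[[[1,-0.25,0,0,0,0,0],[1,-0.25,0,0,0,0,0],[1,0,0,0,0,0,0]]])

```text
time_s: 21.1
eef_pos: [494.5, 381.3, 174.9]
ee_rot: [0.711, 0.002, 0.703, 0.002]
force: [0.3, 0.5, -0.3]
grip_width: 1.001
```

```bash
python3 plan.py 473 -134 150 120;python3 - <<'E'
from fit import *
im={c:ctrl.capture(c) for c in("top","scene")}
for c in im:
    m=getmask("square_box",c,(472,-135),20)
    if m is None: print(c,None); continue
    r=fit("square_box",0,{c:m},(472,-135)); print(c,np.round(r.x[:2],1),np.degrees(r.x[2])%90,r.fun,m.sum())
cv2.imwrite("pics/p.png",im["scene"][:,:,::-1]);cv2.imwrite("pics/pt.png",im["top"][:,:,::-1])
E
```

```text
t 21.1 pos [494.5 381.3 174.9] toolx [ 0.011  0.004 -1.   ] jawyaw 90.0 F [ 0.3  0.5 -0.3] grip 1.001 j6 [ 0.47  0.57  1.26 -0.    1.3  -1.1 ]
rows 11 target yaw 120.0
[0.014,-0.312,-0.013,-0.045,0.001,-0]
[0.014,-0.311,-0.028,-0.046,0.001,-0]
[0.014,-0.31,-0.043,-0.045,0.001,-0]
[0.014,-0.307,-0.057,-0.046,0.001,-0]
[0.014,-0.304,-0.072,-0.045,0.001,-0]
[0.014,-0.301,-0.086,-0.046,0.001,-0]
[0.014,-0.296,-0.101,-0.045,0.001,-0]
[0.014,-0.291,-0.115,-0.046,0.001,-0]
[0.014,-0.285,-0.128,-0.045,0.001,-0]
[0.013,-0.279,-0.142,-0.046,0.002,-0.001]
[0.014,-0.272,-0.155,-0.045,0.001,-0]
top [ 473.5 -134.2] 30.24985850445792 7.8435378096956665 1067
scene [ 468.3 -137.9] 25.938417946732013 9.145305132532911 974
```

View pics/p.png

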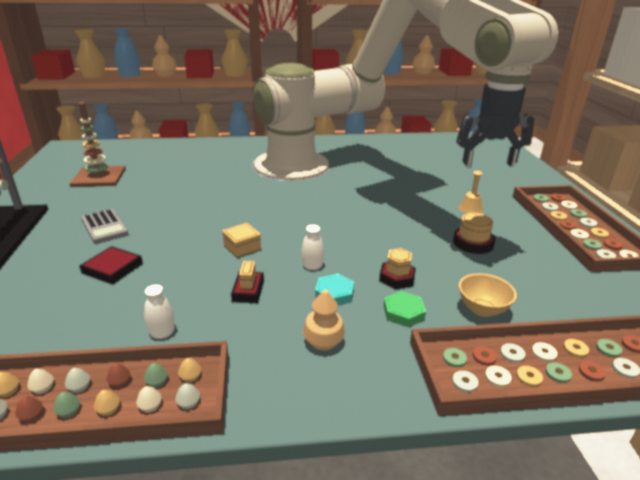

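View pics/pt.png

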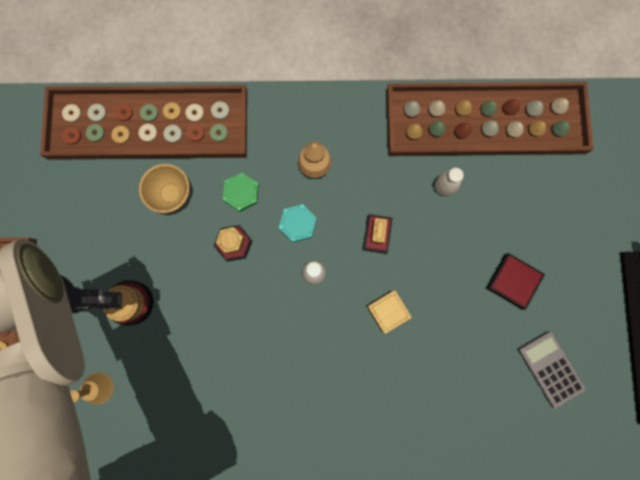

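```bash
python3 plan.py 471 -136.5 130 30 30
```

```text
t 21.3 pos [492.2 380.  167.6] toolx [ 0.    -0.001 -1.   ] jawyaw 90.0 F [-0.2 -0.1 -0. ] grip 1.003 j6 [ 0.47  0.58  1.27 -0.    1.29 -1.1 ]
rows 11 target yaw 30.0
[0.023,-0.313,-0.013,0.091,0,0]
[0.023,-0.313,0.017,0.091,0,0]
[0.023,-0.31,0.047,0.091,0,0]
[0.023,-0.304,0.076,0.091,0,0]
[0.023,-0.295,0.105,0.091,0,0]
[0.023,-0.284,0.132,0.091,0,0]
[0.023,-0.27,0.159,0.091,0,0]
[0.023,-0.254,0.183,0.091,0,0]
[0.024,-0.235,0.207,0.091,0,0]
[0.023,-0.214,0.228,0.09,0.001,0]
[0.023,-0.192,0.248,0.091,0,0]
```

Call:
move_arm(targets=[[[1,0.01,-0.31,-0.01,0.09,0,0],[1,0.02,-0.31,0.02,0.09,0,0],[1,0.02,-0.31,0.05,0.09,0,0],[1,0.02,-0.3,0.08,0.09,0,0],[1,0.02,-0.3,0.1,0.09,0,0]]])

```text
time_s: 21.8
eef_pos: [483.9, 144.4, 154.1]
ee_rot: [0.687, 0.166, 0.687, -0.167]
force: [0.8, -0.6, 0.3]
grip_width: 1.0
```

Call:
move_arm(targets=[[[1,0.02,-0.28,0.13,0.09,0,0],[1,0.02,-0.27,0.16,0.09,0,0],[1,0.02,-0.25,0.18,0.09,0,0],[1,0.02,-0.235,0.21,0.09,0,0],[1,0.02,-0.21,0.23,0.09,0,0]]])

```text
time_s: 22.3
eef_pos: [477.0, -89.0, 139.2]
ee_rot: [0.629, 0.323, 0.629, -0.322]
force: [0.7, 0.5, -1.1]
grip_width: 1.001
```

Call:
move_arm(targets=[[[1,0.02,-0.18,0.23,0.09,0,0],[1,0,0,0,0,0,0],[1,0,0,0,0,0,0]]])

```text
time_s: 22.6
eef_pos: [475.7, -131.4, 136.2]
ee_rot: [0.614, 0.351, 0.614, -0.35]
force: [-1.0, 0.2, 1.0]
grip_width: 1.001
```

```bash
python3 plan.py 471 -136.5 70 30 30
```

```text
t 22.6 pos [ 475.7 -131.4  136.2] toolx [ 0.     0.001 -1.   ] jawyaw 30.5 F [-1.   0.2  1. ] grip 1.001 j6 [-0.51  0.34  1.72  0.    1.08 -1.04]
rows 2 target yaw 30.0
[0.221,-0.022,0.007,0.004,-0,-0]
[0.22,-0.023,0.007,0.005,-0.001,-0.001]
```

Call:
move_arm(targets=[[[1,0.22,-0.022,0.007,0.008,0,0],[1,0.2,-0.015,0.005,0,0,0],[1,0,0,0,0,0,0],[1,0,0,0,0,0,0]]])

```text
time_s: 23.0
eef_pos: [472.8, -134.6, 74.7]
ee_rot: [0.613, 0.353, 0.613, -0.352]
force: [0.1, 0.5, -0.5]
grip_width: 0.996
```

```bash
python3 plan.py 471 -136.5 50 29 29;python3 - <<'E'
from fit import *
im=ctrl.capture("scene")[:,:,::-1].copy()
cv2.imwrite("pics/q.png",cv2.resize(im[150:270,180:300],None,fx=5,fy=5,interpolation=cv2.INTER_CUBIC))
E
```

```text
t 23.0 pos [ 472.8 -134.6   74.7] toolx [ 0.002  0.    -1.   ] jawyaw 30.2 F [ 0.1  0.5 -0.5] grip 0.996 j6 [-0.52  0.43  1.79  0.    0.92 -1.04]
rows 1 target yaw 29.0
[0.164,-0.017,0.005,0.02,0.001,-0.001]
```

View pics/q.png

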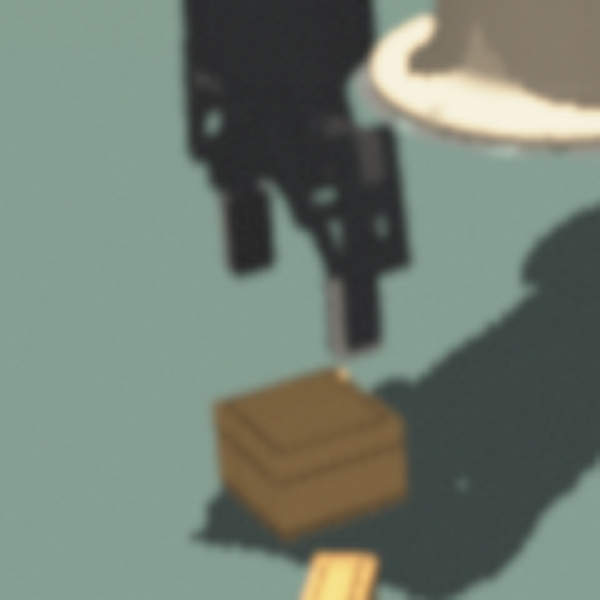

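Call:
move_arm(targets=[[[1,0.1,-0.013,0.004,0.012,0,0],[1,0,0,0,0,0,0],[1,0,0,0,0,0,0]]])

```text
time_s: 23.35
eef_pos: [471.8, -137.0, 60.4]
ee_rot: [0.612, 0.357, 0.609, -0.356]
force: [0.1, -0.5, 0.2]
grip_width: 1.001
```

```bash
python3 plan.py 471 -136.5 40 29 29;python3 - <<'E'
from fit import *
im=ctrl.capture("scene")[:,:,::-1].copy()
big=cv2.resize(im[150:270,180:300],None,fx=5,fy=5,interpolation=cv2.INTER_CUBIC)
s=ctrl.sense()["eef_pos"]; a=np.radians(29.5)
for sg in(-1,1):
    for z in(30,):
        p=(proj("scene",[[s[0]+sg*42*np.cos(a),s[1]+sg*42*np.sin(a),s[2]+13]])[0]-[180,150]+.5)*5; cv2.circle(big,tuple(int(v) for v in p),4,(0,0,255),1)
for q,c in(((471,-136.5),(255,0,255)),((468.3,-137.9),(255,255,0))):
  for zz in(0,40):
    aa=np.radians(29); o=outline("square_box")@np.array([[np.cos(aa),np.sin(aa)],[-np.sin(aa),np.cos(aa)]])+q; p=(proj("scene",np.c_[o,np.full(4,zz)])-[180,150]+.5)*5
    cv2.polylines(big,[np.int32(p)],True,c,1)
cv2.imwrite("pics/q2.png",big)
E
```

```text
t 23.35 pos [ 471.8 -137.    60.4] toolx [ 0.003 -0.001 -1.   ] jawyaw 29.4 F [ 0.1 -0.5  0.2] grip 1.001 j6 [-0.52  0.45  1.8   0.    0.89 -1.04]
rows 1 target yaw 29.0
[0.136,-0.004,-0.006,0.007,0.002,-0.002]
```

View pics/q2.png

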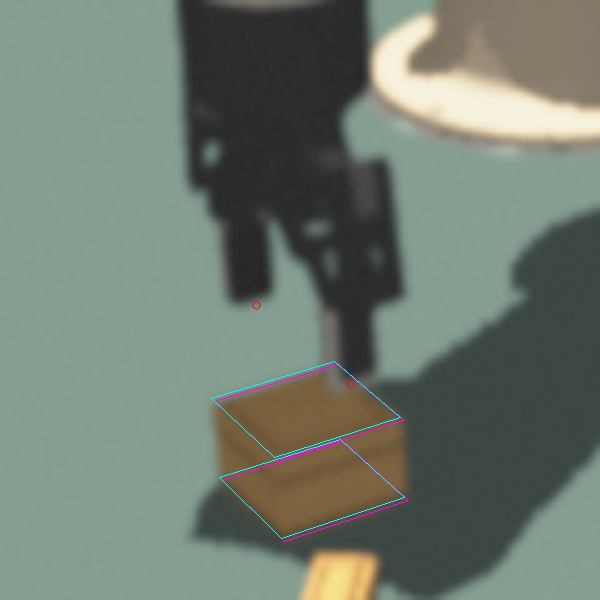

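Call:
move_arm(targets=[[[1,0.1,0.006,-0.003,0,0,0],[1,0,0,0,0,0,0],[1,0,0,0,0,0,0]]])

```text
time_s: 23.7
eef_pos: [472.1, -136.2, 44.9]
ee_rot: [0.611, 0.357, 0.61, -0.356]
force: [-0.3, -0.8, 0.6]
grip_width: 1.0
```

```bash
python3 plan.py 472 -135.7 6 29 29
```

```text
t 23.7 pos [ 472.1 -136.2   44.9] toolx [ 0.003 -0.001 -1.   ] jawyaw 29.4 F [-0.3 -0.8  0.6] grip 1.0 j6 [-0.52  0.48  1.81  0.    0.85 -1.03]
rows 1 target yaw 29.0
[0.259,0,-0.004,0.007,0.002,-0.002]
```

Call:
move_arm(targets=[[[1,0.1,0,-0.003,0,0,0],[1,0.1,0,0,0,0,0],[1,0,0,0,0,0,0]]])

```text
time_s: 24.0
eef_pos: [471.2, -135.5, 13.7]
ee_rot: [0.611, 0.357, 0.61, -0.357]
force: [0.3, -0.2, -0.4]
grip_width: 1.0
```

```bash
python3 plan.py 472 -135.7 6 29 29;python3 - <<'E'
from fit import *
im=ctrl.capture("scene")[:,:,::-1].copy()
cv2.imwrite("pics/q3.png",cv2.resize(im[150:270,180:300],None,fx=5,fy=5,interpolation=cv2.INTER_CUBIC))
E
```

```text
t 24.0 pos [ 471.2 -135.5   13.7] toolx [ 0.     0.001 -1.   ] jawyaw 29.4 F [ 0.3 -0.2 -0.4] grip 1.0 j6 [-0.52  0.54  1.82  0.    0.78 -1.03]
rows 1 target yaw 29.0
[0.051,0.004,0.004,0.007,-0,-0.001]
```

View pics/q3.png

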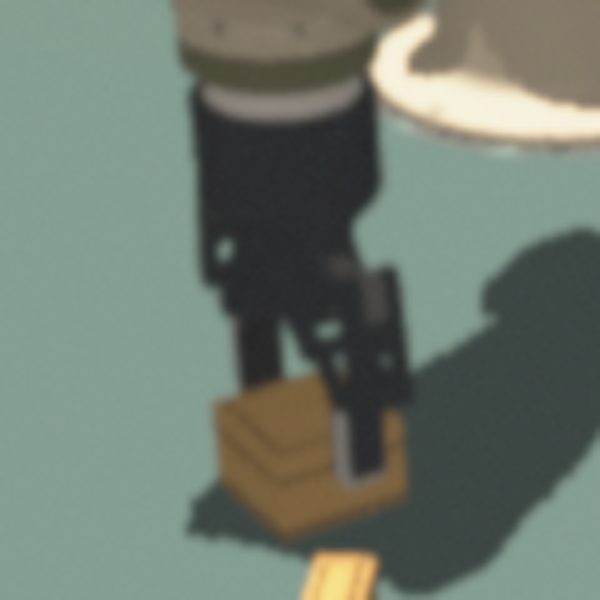

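Call:
move_arm(targets=[[[1,0.05,0.003,0.004,0,0,0],[1,0,0,0,0,0,0],[0.8,0,0,0,0,0,0],[0.6,0,0,0,0,0,0],[0.55,0,0,0,0,0,0]]], force=60)

```text
time_s: 24.55
eef_pos: [472.7, -136.3, 7.3]
ee_rot: [0.612, 0.357, 0.609, -0.357]
force: [-0.0, -0.1, 4.5]
grip_width: 0.694
```

Call:
move_arm(targets=[[[0.55,0,0,0,0,0,0],[0.55,0,0,0,0,0,0]]])

```text
time_s: 24.75
eef_pos: [472.8, -136.3, 7.4]
ee_rot: [0.612, 0.357, 0.609, -0.357]
force: [-1.1, 0.4, 5.9]
grip_width: 0.689
```

```bash
python3 plan.py
```

```text
t 24.75 pos [ 472.8 -136.3    7.4] toolx [ 0.003 -0.001 -1.   ] jawyaw 29.4 F [-1.1  0.4  5.9] grip 0.689 j6 [-0.52  0.55  1.82  0.    0.77 -1.03]
```

Call:
move_arm(targets=[[[0.55,-0.03,0,0,0,0,0],[0.55,-0.1,0,0,0,0,0],[0.55,-0.2,0,0,0,0,0],[0.55,-0.2,0,0,0,0,0],[0.55,0,0,0,0,0,0]]])

```text
time_s: 25.25
eef_pos: [473.7, -136.8, 89.5]
ee_rot: [0.613, 0.357, 0.608, -0.356]
force: [-0.3, -0.2, -3.0]
grip_width: 0.692
```

```bash
python3 plan.py 530.5 -396 90 29.4 29.4
```

```text
t 25.25 pos [ 473.7 -136.8   89.5] toolx [ 0.008 -0.003 -1.   ] jawyaw 29.4 F [-0.3 -0.2 -3. ] grip 0.692 j6 [-0.52  0.41  1.77  0.    0.95 -1.03]
rows 6 target yaw 29.4
[0.001,-0.086,0.282,-0,0.001,-0.001]
[0.001,-0.086,0.282,-0,0.001,-0.001]
[0,-0.087,0.282,-0,0.001,-0.001]
[0,-0.086,0.282,-0,0.001,-0.001]
[0,-0.087,0.282,-0,0.001,-0]
[0,-0.086,0.281,-0,0.001,-0.001]
```

Call:
move_arm(targets=[[[0.55,0,-0.086,0.28,0,0,0],[0.55,0,-0.086,0.28,0,0,0],[0.55,0,-0.086,0.28,0,0,0],[0.55,0,-0.086,0.28,0,0,0],[0.55,0,-0.086,0.28,0,0,0]]])

```text
time_s: 25.75
eef_pos: [518.7, -352.0, 84.9]
ee_rot: [0.61, 0.357, 0.611, -0.356]
force: [2.1, 0.3, -2.9]
grip_width: 0.696
```

Call:
move_arm(targets=[[[0.55,0,-0.08,0.26,0,0,0],[0.55,0,0,0,0,0,0],[0.55,0,0,0,0,0,0]]])

```text
time_s: 26.05
eef_pos: [527.0, -390.5, 84.4]
ee_rot: [0.61, 0.358, 0.611, -0.357]
force: [-0.0, 0.3, -3.7]
grip_width: 0.693
```

```bash
python3 plan.py 530.5 -396 50 29.4 29.4
```

```text
t 26.05 pos [ 527.  -390.5   84.4] toolx [ 0.     0.002 -1.   ] jawyaw 29.3 F [-0.   0.3 -3.7] grip 0.693 j6 [-0.82  0.73  1.23  0.    1.18 -1.33]
rows 1 target yaw 29.4
[0.229,0.002,0.044,-0.001,-0.002,-0.001]
```

Call:
move_arm(targets=[[[0.55,0.14,0.002,0.035,0,0,0],[0.55,0.14,0,0,0,0,0],[0.55,0,0,0,0,0,0],[0.55,0,0,0,0,0,0]]])

```text
time_s: 26.45
eef_pos: [530.7, -394.1, 44.5]
ee_rot: [0.611, 0.357, 0.61, -0.356]
force: [-0.1, -0.4, -3.3]
grip_width: 0.692
```

```bash
python3 plan.py 530.5 -396 32 29.4 29.4;python3 - <<'E'
from fit import *
im=ctrl.capture("scene")[:,:,::-1].copy()
cv2.imwrite("pics/r.png",cv2.resize(im[190:300,55:165],None,fx=5.4,fy=5.4,interpolation=cv2.INTER_CUBIC))
E
```

```text
t 26.45 pos [ 530.7 -394.1   44.5] toolx [ 0.001  0.    -1.   ] jawyaw 29.4 F [-0.1 -0.4 -3.3] grip 0.692 j6 [-0.82  0.79  1.24  0.    1.11 -1.33]
rows 1 target yaw 29.4
[0.083,-0.008,0.01,0.001,0,-0.001]
```

View pics/r.png

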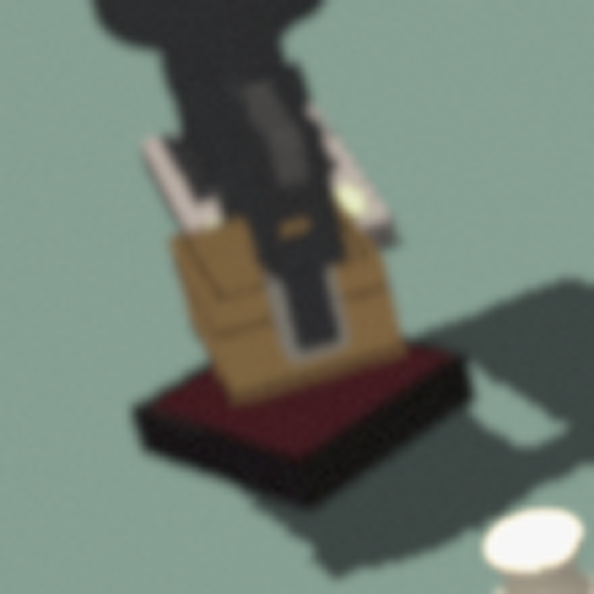

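Call:
move_arm(targets=[[[0.55,0,-0.004,0.008,-0.115,0,0],[0.55,0,0,0,-0.115,0,0],[0.55,0,0,0,-0.115,0,0],[0.55,0,0,0,-0.115,0,0],[0.55,0,0,0,0,0,0]]])

```text
time_s: 27.0
eef_pos: [531.2, -396.4, 45.8]
ee_rot: [0.679, 0.2, 0.677, -0.201]
force: [-0.4, -0.2, -2.7]
grip_width: 0.691
```

```bash
python3 plan.py 530.5 -396 32 57 57;python3 - <<'E'
from fit import *
im=ctrl.capture("scene")[:,:,::-1].copy()
cv2.imwrite("pics/r2.png",cv2.resize(im[190:300,55:165],None,fx=5.4,fy=5.4,interpolation=cv2.INTER_CUBIC))
E
```

```text
t 27.0 pos [ 531.2 -396.4   45.8] toolx [ 0.003 -0.002 -1.   ] jawyaw 57.1 F [-0.4 -0.2 -2.7] grip 0.691 j6 [-0.82  0.79  1.24  0.    1.11 -1.81]
rows 1 target yaw 57.0
[0.092,-0,-0.006,0.001,0.004,-0]
```

View pics/r2.png

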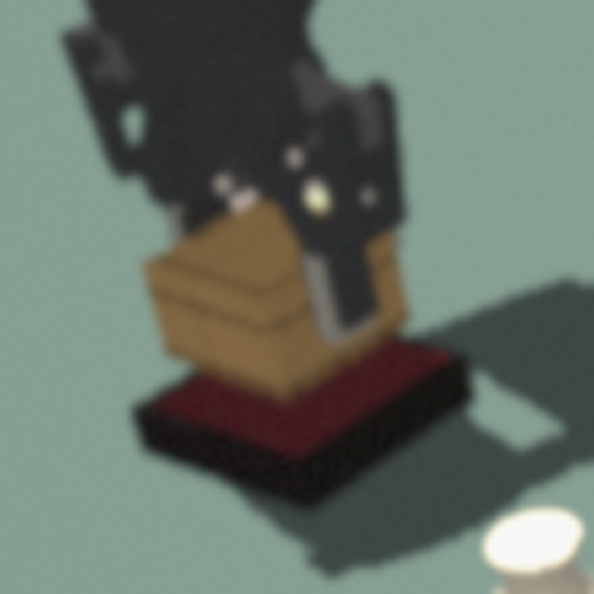

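Call:
move_arm(targets=[[[0.55,0.06,0,-0.004,0,0,0],[0.55,0.03,0,0,0,0,0],[0.55,0,0,0,0,0,0]]])

```text
time_s: 27.35
eef_pos: [529.8, -395.5, 29.7]
ee_rot: [0.678, 0.202, 0.678, -0.201]
force: [0.5, -1.1, -2.9]
grip_width: 0.692
```

```bash
python3 plan.py 530.5 -396 30 57 57;python3 - <<'E'
from fit import *
im=ctrl.capture("scene")[:,:,::-1].copy()
big=cv2.resize(im[190:300,55:165],None,fx=5.4,fy=5.4,interpolation=cv2.INTER_CUBIC)
def draw(k,q,z0,col,a):
    a=np.radians(a)
    for zz in(z0,z0+HT.get(k,20)):
        o=outline(k)@np.array([[np.cos(a),np.sin(a)],[-np.sin(a),np.cos(a)]])+q; p=(proj("scene",np.c_[o,np.full(len(o),zz)])-[55,190]+.5)*5.4
        cv2.polylines(big,[np.int32(p)],True,col,1)
draw("square_stand",(528.8,-397.9),0,(0,255,255),57.5);draw("square_box",(528.8,-397.9),ctrl.sense()["eef_pos"][2]-7.4,(255,255,0),57.5)
cv2.imwrite("pics/r3.png",big)
E
```

```text
t 27.35 pos [ 529.8 -395.5   29.7] toolx [ 0.001  0.001 -1.   ] jawyaw 56.9 F [ 0.5 -1.1 -2.9] grip 0.692 j6 [-0.82  0.81  1.25  0.    1.09 -1.81]
rows 1 target yaw 57.0
[-0.002,-0,0.006,-0.001,-0,-0.001]
```

View pics/r3.png

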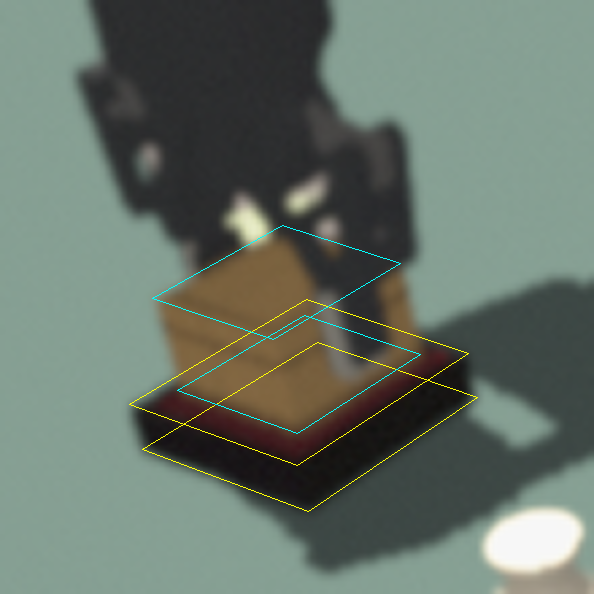

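Call:
move_arm(targets=[[[0.55,0.008,0.006,0.01,0,0,0],[0.55,0,0,0,0,0,0]]])

```text
time_s: 27.6
eef_pos: [532.3, -396.1, 29.7]
ee_rot: [0.679, 0.201, 0.677, -0.201]
force: [-0.4, 1.3, -3.3]
grip_width: 0.695
```

Call:
move_arm(targets=[[[0.55,0.006,0,0,0,0,0],[0.55,0,0,0,0,0,0]]])

```text
time_s: 27.8
eef_pos: [532.0, -396.0, 28.7]
ee_rot: [0.679, 0.201, 0.677, -0.201]
force: [-0.4, 0.6, -2.8]
grip_width: 0.694
```

Call:
move_arm(targets=[[[0.55,0.005,0,0,0,0,0],[0.55,0,0,0,0,0,0]]])

```text
time_s: 28.0
eef_pos: [532.0, -396.0, 28.0]
ee_rot: [0.679, 0.201, 0.677, -0.201]
force: [0.6, 0.2, -3.7]
grip_width: 0.698
```

Call:
move_arm(targets=[[[0.55,0.004,0,0,0,0,0],[0.55,0,0,0,0,0,0]]])

```text
time_s: 28.2
eef_pos: [532.1, -396.1, 27.5]
ee_rot: [0.679, 0.201, 0.677, -0.201]
force: [-0.8, 0.2, -2.5]
grip_width: 0.694
```

Call:
move_arm(targets=[[[0.55,0.003,0,0,0,0,0],[0.55,0,0,0,0,0,0]]])

```text
time_s: 28.4
eef_pos: [532.1, -396.1, 27.4]
ee_rot: [0.679, 0.201, 0.677, -0.201]
force: [-1.3, 0.5, 2.2]
grip_width: 0.694
```

```bash
python3 plan.py;python3 - <<'E'
from fit import *
im=ctrl.capture("scene")[:,:,::-1].copy()
cv2.imwrite("pics/r4.png",cv2.resize(im[190:300,55:165],None,fx=5.4,fy=5.4,interpolation=cv2.INTER_CUBIC))
E
```

```text
t 28.4 pos [ 532.1 -396.1   27.4] toolx [ 0.002 -0.    -1.   ] jawyaw 57.0 F [-1.3  0.5  2.2] grip 0.694 j6 [-0.82  0.81  1.24  0.    1.08 -1.81]
```

View pics/r4.png

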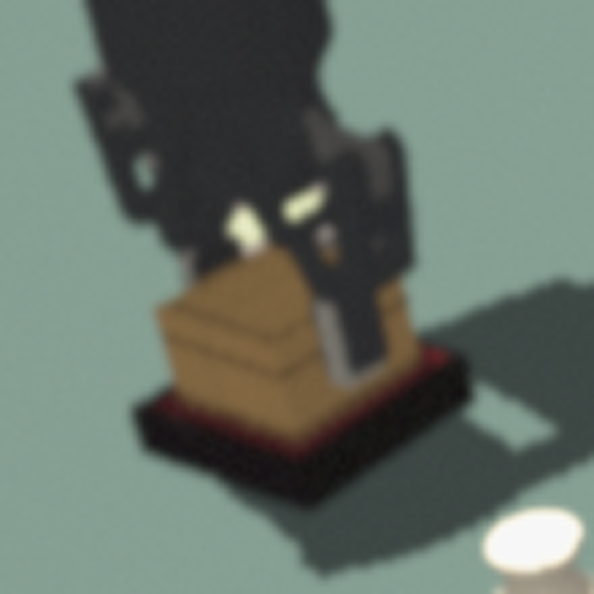

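Call:
move_arm(targets=[[[0.8,0,0,0,0,0,0],[0.95,0,0,0,0,0,0],[1,-0.05,0,0,0,0,0],[1,-0.15,0,0,0,0,0],[1,-0.25,0,0,0,0,0]]])

```text
time_s: 28.95
eef_pos: [531.2, -395.3, 93.7]
ee_rot: [0.677, 0.202, 0.678, -0.2]
force: [-0.6, -0.7, -0.1]
grip_width: 1.0
```

Call:
move_arm(targets=[[[1,-0.3,0,0,0,0,0],[1,-0.3,0,0,0,0,0],[1,0,0,-0.3,0,0,0],[1,0,0,-0.3,0,0,0],[1,0,0,-0.3,0,0,0]]])

```text
time_s: 29.45
eef_pos: [417.2, -321.5, 184.9]
ee_rot: [0.679, 0.201, 0.677, -0.201]
force: [0.6, -0.8, 0.3]
grip_width: 1.0
```

Call:
move_arm(targets=[[[1,0,0,-0.3,0,0,0],[1,0,0,-0.3,0,0,0],[1,0,0,0,0,0,0],[1,0,0,0,0,0,0]]])

```text
time_s: 29.85
eef_pos: [343.1, -273.7, 185.2]
ee_rot: [0.679, 0.201, 0.676, -0.202]
force: [-0.7, -0.2, 0.4]
grip_width: 1.002
```

```bash
python3 plan.py;cat > fin.py <<'E'
from fit import *
im={c:ctrl.capture(c) for c in("top","scene")}
S={"round":(495,381.5),"square":(530.5,-396),"hex":(613.5,176),"oblong":(630,-120)}
for c in im: cv2.imwrite(f"pics/z_{c}.png",im[c][:,:,::-1])
for k,xy in S.items():
    for c in im:
        m=getmask(k+"_box",c,xy,40); 
        if m is None: print(k,c,None); continue
        hsv=cv2.cvtColor(im[c],cv2.COLOR_RGB2HSV)
        r=fit(k+"_box",20,{c:m},xy); 
        st={"round":{"top":(497.4,383.1),"scene":(492,380.6)},"square":{"top":(531.8,-394.3),"scene":(528.8,-397.9)},"hex":{"top":(615.9,177.3),"scene":(610.2,174.9)},"oblong":{"top":(632.4,-118.3),"scene":(627.1,-121.9)}}[k][c]
        print(k,c,"box",np.round(r.x[:2],1),"minus stand",np.round(r.x[:2]-st,1),"yaw",round(np.degrees(r.x[2])),"res",round(r.fun,1),m.sum())
E
python3 fin.py
```

```text
t 29.85 pos [ 343.1 -273.7  185.2] toolx [ 0.004 -0.002 -1.   ] jawyaw 57.0 F [-0.7 -0.2  0.4] grip 1.002 j6 [-0.94  0.17  1.81  0.    1.16 -1.94]
round top box [494.5 382.9] minus stand [-2.9 -0.2] yaw 83 res 17.9 1164
round scene box [488.4 381.3] minus stand [-3.6  0.7] yaw 42 res 17.7 811
square top box [ 533.2 -395.2] minus stand [ 1.4 -0.9] yaw 57 res 5.3 1328
square scene box [ 529.2 -398.8] minus stand [ 0.4 -0.9] yaw -32 res 4.9 1316
hex top box [615.6 176.6] minus stand [-0.3 -0.7] yaw 168 res 19.7 486
hex scene box [609.  175.9] minus stand [-1.2  1. ] yaw -20 res 6.8 608
oblong top box [ 632.7 -117.1] minus stand [0.3 1.2] yaw 172 res 10.1 305
oblong scene box [ 625.7 -121.6] minus stand [-1.4  0.3] yaw 174 res 9.0 400
```

View pics/z_scene.png

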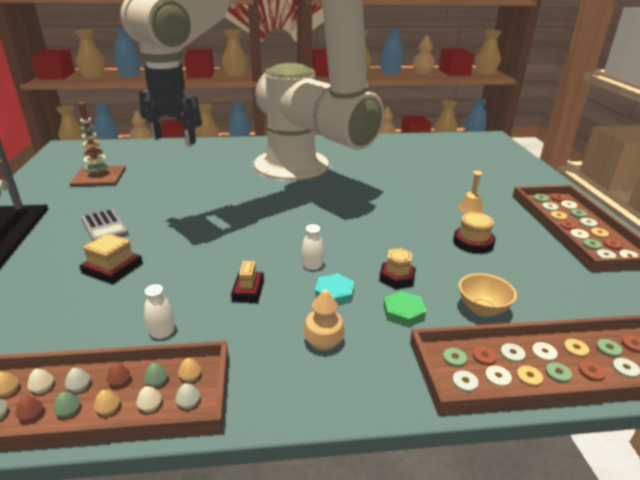

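View pics/z_top.png

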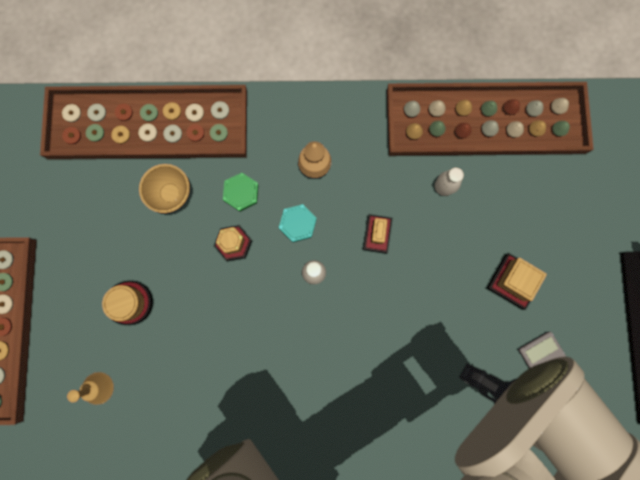

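```bash
python3 - <<'E'
from fit import *
im=cv2.imread("pics/z_top.png"); f=7
big=cv2.resize(im[265:340,85:165],None,fx=f,fy=f,interpolation=cv2.INTER_CUBIC)
def draw(k,q,zs,col):
    for zz in zs:
        o=outline(k)+q; p=(proj("top",np.c_[o,np.full(len(o),zz)])-[85,265]+.5)*f
        cv2.polylines(big,[np.int32(p)],True,col,1)
draw("round_stand",(497.4,383.1),(20,),(0,255,255)); draw("round_box",(494.5,382.9),(60,),(255,255,0)); draw("round_box",(497.4,383.1),(60,),(255,0,255))
s=cv2.imread("pics/z_scene.png"); b2=cv2.resize(s[200:260,440:510],None,fx=f,fy=f,interpolation=cv2.INTER_CUBIC)
h=max(big.shape[0],b2.shape[0]); pad=lambda a:cv2.copyMakeBorder(a,0,h-a.shape[0],0,0,cv2.BORDER_CONSTANT)
o=np.hstack([pad(big),pad(b2)]); cv2.imwrite("pics/zz.png",cv2.resize(o,None,fx=.75,fy=.75))
E
```

```text
(no output)
```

View pics/zz.png

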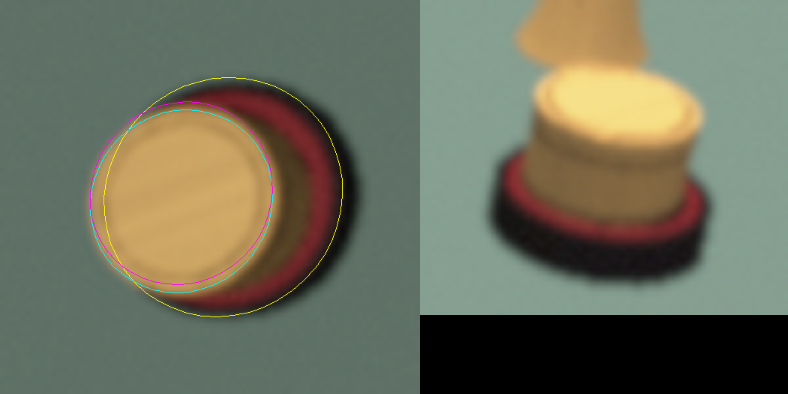

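```bash
python3 -c "
from rig import ctrl
print(ctrl.sense()['time_s'],ctrl.finish_job())"
```

```text
the job is handed in; nothing more can be done
30.35 None
```

I took the stack apart and set each of the four boxes upright on its matching black stand, then handed the job in at about 30 s of the 128 s allowed. The order was oblong, six-sided, round, and last the lone square box. I lowered each one until I felt light contact before letting go.

**Centring:** I fitted box against stand in both cameras.

| Box | Offset from stand centre |
|---|---|
| Square, six-sided, oblong | about 1–1.5 mm |
| Round | 3–3.6 mm by the fit; about 1–2 mm by eye on an enlarged overlay |

- **Disagreements:** The round box's fits were poor, and the bell stands right behind it in the scene view, so I trust the overlay more. I left the box as it stands. The two cameras also put the same object up to about 7 mm apart, so I only compared box and stand within one camera.
- **Everything else:** The final pictures show both vases at their original pixels, about (272,314) and (182,449) in the top view. The look-alike stands are where they were. The gripper is empty, open and clear of everything.

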